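# Load the chasing punches and hang the tool caddy

### The job

Pick every square steel chasing punch out of the crate of mixed tools and lay them in the wide plywood caddy, and move the grey slip stone that was left in the caddy into the crate, where the brush and the scraper stay. When the caddy is loaded, carry the caddy by its grip bar to the bench rack and lower it until both end pins sit fully down in the two hooks; keep hold until both are seated, then let go so that it hangs there still with all the punches in it. Do not push the copper dish or the glass jar about.

Things in the scene. Friction and masses are not known exactly. Their poses are not given: they have to be found in the camera images.
- crate: Shallow open plywood crate of mixed hand tools, fixed to the bench, 270 (its x) x 250 (its y) x 32 high, walls and floor 5 thick. Origin under its centre, at bench height.
- caddy: Wide plywood caddy, 0.40 kg, on the bench: open trough 100 (x) x 310 (y) x 36 high, floor and walls 6 thick. Two 8 mm posts at y = +-20 carry a grip bar and part the trough into two bays. End straps 22 wide, 110 high, at y = +-157 carry 10 mm pins that stick out along y to +-193, axes 100 high. Origin under its centre.
- handle (a point): Centre of the caddy's dark wooden grip bar, 14 (x) x 54 (along y) x 16 high, at (0, 0, 135) in the caddy's frame; axes as the caddy's.
- pin_left (a point): On the axis of the caddy's +y pin, 176 from the middle, 100 above the caddy's underside.
- pin_right (a point): The same on the caddy's -y pin.
- rack: Fixed bench rack: board 14 thick from x = 30 to 120, 420 along y; two dark steel posts at x = 75, y = +-176, 160 high, joined by a bar at height 120. From each post an 8 mm arm reaches to -x and ends in an upward-open hook at x = 0. Origin on the bench midway below the hooks; y runs from hook to hook.
- hook_left (a point): Where a pin's axis lies when seated in the rack's +y hook: (0, 176, 145) in the rack's frame, axes as the rack's. The hook is open upward, 20 wide inside along x at the bottom (for the 10 mm pin), widening to 40 at its tips 23 above this point, and 8 thick along y.
- hook_right (a point): The same for the -y hook: (0, -176, 145) in the rack's frame.
- punch0: Chasing punch: a plain square steel bar 9 x 9 x 90, about 55 g, lying in the crate, one end (-x) narrowed to 5 over the last 16. Origin in the middle of its length on its underside as it first lies (it can get rolled over); x along it. Four to six punches are present; an absent one reads None.
- punch1: Chasing punch: a plain square steel bar 9 x 9 x 90, about 55 g, lying in the crate, one end (-x) narrowed to 5 over the last 16. Origin in the middle of its length on its underside as it first lies (it can get rolled over); x along it. Four to six punches are present; an absent one reads None.
- punch2: Chasing punch: a plain square steel bar 9 x 9 x 90, about 55 g, lying in the crate, one end (-x) narrowed to 5 over the last 16. Origin in the middle of its length on its underside as it first lies (it can get rolled over); x along it. Four to six punches are present; an absent one reads None.
- punch3: Chasing punch: a plain square steel bar 9 x 9 x 90, about 55 g, lying in the crate, one end (-x) narrowed to 5 over the last 16. Origin in the middle of its length on its underside as it first lies (it can get rolled over); x along it. Four to six punches are present; an absent one reads None.
- punch4: Chasing punch: a plain square steel bar 9 x 9 x 90, about 55 g, lying in the crate, one end (-x) narrowed to 5 over the last 16. Origin in the middle of its length on its underside as it first lies (it can get rolled over); x along it. Four to six punches are present; an absent one reads None.
- punch5: Chasing punch: a plain square steel bar 9 x 9 x 90, about 55 g, lying in the crate, one end (-x) narrowed to 5 over the last 16. Origin in the middle of its length on its underside as it first lies (it can get rolled over); x along it. Four to six punches are present; an absent one reads None.
- stone: Grey sharpening slip stone, a plain bar 90 x 14 x 10, about 50 g, left lying lengthwise in the caddy's +y bay at the start. Origin in the middle of its length on its underside; x along it.
- brush: Not a punch: flat brush, 100 long, 18 wide, wooden handle, lying in the crate; origin on its underside near the middle, x along it.
- scraper: Not a punch: short scraper, wooden grip 20 x 14, flat blade, 90 long, lying in the crate; origin on its underside in the middle, x along it.
- dish: Small copper dish, 80 across, 22 high, loose on the bench; bystander. Origin under its centre.
- jar: Loose glass jar with a white cap, 64 across, 85 high; bystander. Origin under its centre.

How it is judged:
By the outcome, as a careful person would: the job done as asked, in the order asked, and still so for the second after the job is handed in, with the robot touching nothing.
Of punch0, punch1, punch2, punch3, punch4, punch5 only 4 to 6 are there at a start; the rules pass over those that are not, and their reading is None.
At some moment in a run one of punch0, punch1, punch2, punch3, punch4, punch5 may be knocked a few centimetres aside while the robot is not near it.
Once in a run the grip may slacken for a moment while it holds something.
It also fails if it takes over 210 s, if anything falls off the work surface, if the arm or the gripper's body presses on something with over 40 N, if the wrist force passes 120 N, or if a joint passes its speed limit or range.

### The arm

A 6-joint arm with a two-finger parallel gripper is mounted at the origin on the work surface. World frame = base frame: x ahead of the robot, y to its left, z up, the work surface at z = 0. Lengths are in m, angles in rad, forces in N, time in s.
With the tool pointing down it reaches from about 0.3 to 0.875 m from the base axis. Payload 6.4 kg.
Tool frame: the origin (TCP) lies on the centre line of the jaws, within the pads' length; the fingertips stand 25 mm ahead of it and the grasp point (between the pads) lies 6 mm ahead of it (ctrl.tip_reach is the distance from the TCP to the fingertips, in m); z points along the fingers, y is the line along which they close (so a half turn about z gives the same grasp; the last joint's range is limited). The gripper opens to 85 mm and grips with 20 to 120 N. Pads are 22 mm wide; open, the fingers measure 114 mm over their backs; the gripper's body (76 mm by 85 mm) begins 54 mm behind the grasp point. The pads swing forward as they close: fully open they stand 13 mm farther back than shut.
Start: joints at [-1.546, 0.181, 1.607, -0, 1.354, -0.206], TCP at [0.132, -0.56, 0.256] pointing down, gripper open.
Joint ranges: [-2.99, 2.99], [-0.89, 2.07], [0.3, 2.58], [-1.14, 4.28], [0, 2.63], [-3.12, 3.12]. Speed limits (rad/s): [2.57, 2.57, 3.01, 3.14, 3.14, 3.14].

### API

Orientations are given as a unit quaternion [w, x, y, z].
In Python, from bench import ctrl gives the robot as it stands.
- The arm moves only by the tool servo_tool, never from a script. Its argument "motion" is a list that holds one entry, the list of rows, each a list of 5 numbers: the shift along the tool's x, y, z in cm, then the turn about the tool's z in degrees, then the closure, from -1 (fully open) to 1 (shut). In form: [[[dx, dy, dz, twist, claw], ...]]. A call has 1 to 5 rows; each row is the pose to reach, as a shift and turn from the pose commanded when the call began, along the tool's axes at that moment; what a row does not reach only later rows make up. A row lasts 1/10 s, in which the tool goes at most 50 mm and 8.59 degrees, less where a joint would pass 70% of its speed; a pose out of reach is approached as far as the arm can. A call with a gripper value outside its range is refused whole. The fingers move at their own pace and stop on an object; the grip force is fixed at half the most. Time passes only in rows, so rows that repeat a pose let the fingers close. It gives the time, the measured TCP pose, the force, the opening and the grip force at its end, in the units of the state.
- ctrl.get_obs(): the state, without advancing time (a new reading comes with each control period).
- ctrl.camera(name): name is "side" or "top"; returns a dict with "pixels" (480x640x3 uint8, red, green, blue), "depth" (480x640 float32, m along the optical axis (not along the pixel's ray), 0 where there is no reading), "fx", "fy", "cx", "cy" (pixels), "R" (3x3) and "t" (3): a world point X has camera coordinates R X + t. Camera axes: x right, y down, z forward; pixel columns grow to the right and rows downward; lengths in m; the calibration is good to about 2 mm. A picture is of the moment at which its call begins.
- ctrl.hand_in(): hands the job in; it is judged then, once.
The state is a dict: "time_s": time; "q": joint angles; "dq": joint speeds; "joint_efforts": joint torques, N m; "eef_pos": TCP position; "eef_rot": TCP orientation; "wrist_force": force on the tool from outside, world axes, zero at the start; "torque": the same for the moment, N m; "opening": opening from 0.0 (shut) to 1.0 (fully open); "grasp_force": force on a finger pad.
Only numpy, scipy, OpenCV 4.12 (cv2) and the standard library are available. Lean on these libraries where they do the work, as an engineer would, in place of code of your own. Each camera call takes 0.05 s, during which the arm holds its last target. There are 200 camera calls.

## Working session

There is one attempt and no reset: what is moved stays moved. The work goes in short steps, Python scripts to look and compute and a tool call to move; the robot and the scene stay as the last step left them, time stands still between calls to the robot, and variables do not carry over. Pictures are saved under pics/ and viewed, at most 14 in all, crops included, and the job is handed in when it is done.

Besides the shell and the picture viewer there is one more tool, called after "Emit:" as name(argument=value, ...), one argument or row to a line, values as JSON. servo_tool: Moves the arm, as the interface text tells. Its arguments: {"type":"object","properties":{"motion":{"type":"array"}},"required":["motion"]}

```bash
ls; mkdir -p pics; python3 - <<'E'
from bench import ctrl
import cv2,numpy as np
o=ctrl.get_obs();print(o)
for n in("top","side"):
    c=ctrl.camera(n);cv2.imwrite(f"pics/{n}0.png",c["pixels"][:,:,::-1]);np.savez(f"{n}0.npz",**c)
    print(n,c["fx"],c["cx"],c["cy"],c["R"],c["t"])
E
```

```text
pics
{'time_s': 0.0, 'q': array([-1.54631439e+00,  1.81526402e-01,  1.60802702e+00,  4.41942945e-05,
        1.35378475e+00, -2.06250748e-01]), 'dq': array([ 7.64822469e-05,  3.90013790e-04, -1.14769622e-04, -1.70643862e-03,
        1.49063605e-03,  3.98252183e-06]), 'joint_efforts': array([-1.21544444e-04, -4.44868469e+01, -3.51339984e+01, -3.87737728e-04,
        8.88673385e-03,  3.30698686e-05]), 'eef_pos': array([ 0.13154169, -0.55922672,  0.25538315]), 'eef_rot': array([-8.67200452e-04,  9.93352852e-01,  1.15105814e-01,  1.00696835e-04]), 'wrist_force': array([ 0.24962894, -1.14310573, -0.0983847 ]), 'torque': array([0.01309954, 0.02484093, 0.02534113]), 'grasp_force': 0.0, 'opening': 1.0003430465753116}
top 588.6902881913895 315.5481200649847 248.33120565585017 [[ 0.01578169 -0.99972286  0.01746855]
 [-0.99796698 -0.01682808 -0.06147127]
 [ 0.0617482  -0.01646292 -0.99795598]] [0.03679486 0.59873639 1.48713674]
side 617.2970782260612 324.47410862454035 237.72693237841875 [[ 0.91089825 -0.41221953  0.01842394]
 [-0.25460138 -0.59661856 -0.76106796]
 [ 0.32471914  0.68856471 -0.64841046]] [-0.50159364  0.26929543  1.21667848]
```

```bash
sleep 1; ls pics
```

```text
side0.png
top0.png
```

View pics/top0.png

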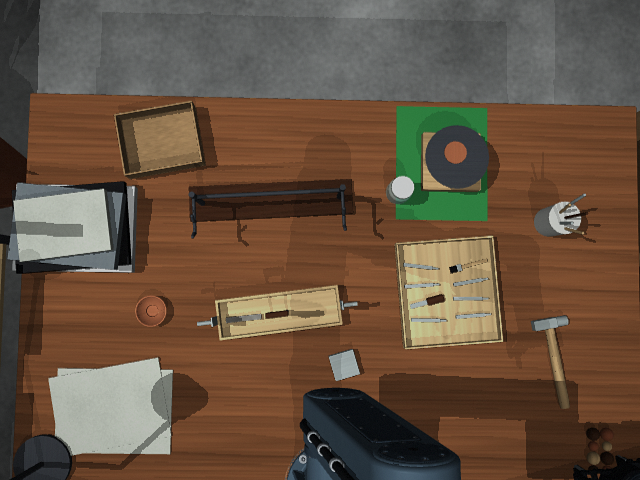

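View pics/side0.png

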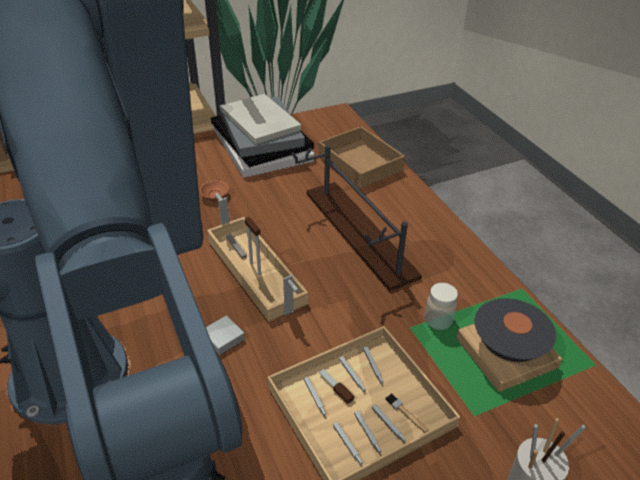

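Top view: crate at about (450,292), caddy (279,313), rack (270,200), dish (151,311), jar (401,188). I'll enlarge the crate and caddy.

```bash
python3 - <<'E'
import cv2,numpy as np
c=np.load("top0.npz");p=c["pixels"][:,:,::-1]
a=cv2.resize(p[232:352,390:510],None,fx=5,fy=5,interpolation=cv2.INTER_CUBIC)
b=cv2.resize(p[175:345,185:365],None,fx=3.5,fy=3.5,interpolation=cv2.INTER_CUBIC)
cv2.imwrite("pics/a.png",a);cv2.imwrite("pics/b.png",b)
E
```

```text
(no output)
```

View pics/a.png

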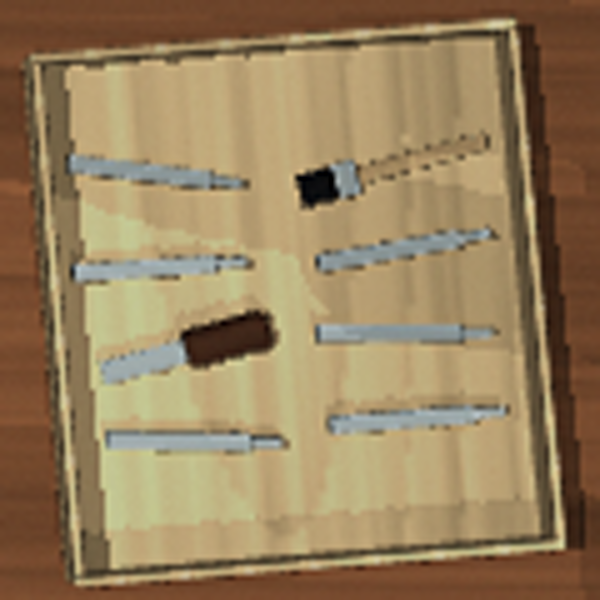

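View pics/b.png

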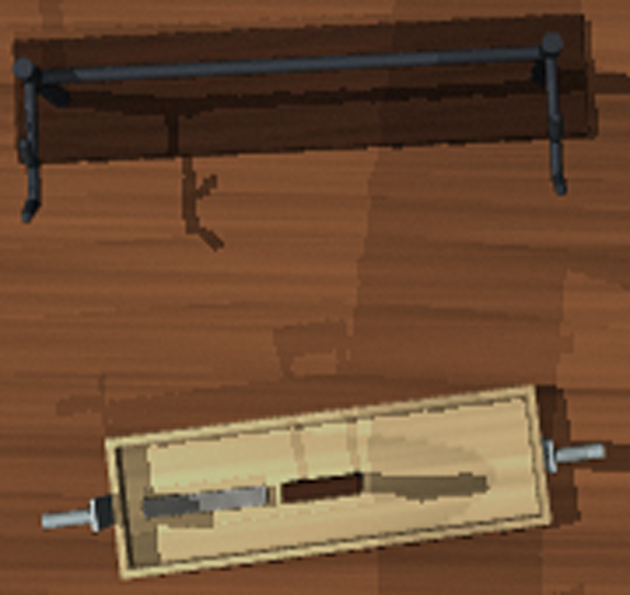

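Crop a (x5, offset 390,232) shows six punches: ends (70,163)-(247,184), (75,272)-(252,262), (107,439)-(287,442), (318,264)-(495,233), (317,332)-(497,332) and (330,425)-(508,410). Crop b (x3.5, offset 185,175) shows the stone at (143,506)-(268,492), the grip bar at (282,491)-(363,483), the pin tips at (43,521) and (604,451), the rack post tops at (26,70) and (551,45), and the hook arms ending near (28,213) and (560,188).

```bash
cat > h.py <<'E'
import numpy as np,sys
def bp(c,u,v,z):
    "pixel -> world point on plane z"
    R,t=c["R"],c["t"];d=R.T@np.array([(u-c["cx"])/c["fx"],(v-c["cy"])/c["fy"],1]);o=-R.T@t
    return o+d*(z-o[2])/d[2]
def proj(c,X):
    p=c["R"]@np.asarray(X)+c["t"];return p[:2]/p[2]*[c["fx"],c["fy"]]+[c["cx"],c["cy"]]
def cloud(c):
    v,u=np.mgrid[:480,:640];d=c["depth"].astype(float)
    P=np.stack([(u-c["cx"])/c["fx"]*d,(v-c["cy"])/c["fy"]*d,d],-1)
    W=(P-c["t"])@c["R"];W[d==0]=np.nan;return W
def yaw(q):  # heading of tool x in world, tool down (deg)
    return np.degrees(2*np.arctan2(q[2],q[1]))
def delta(p,yw,x,y,z,a,half=True):
    """tool-frame shift cm + twist deg to reach world x,y,z with tool-x heading a (deg)"""
    w=np.radians(yw);d=np.array([x,y,z])-p
    dx=d[0]*np.cos(w)+d[1]*np.sin(w);dy=d[0]*np.sin(w)-d[1]*np.cos(w)
    tw=yw-a;tw=(tw+90)%180-90 if half else tw
    return np.round([dx*100,dy*100,-d[2]*100,tw],2)
E
python3 - <<'E'
from h import *
np.set_printoptions(precision=4,suppress=True)
c=dict(np.load("top0.npz"));W=cloud(c)
A=lambda u,v:((u+.5)/5-.5+390,(v+.5)/5-.5+232)
B=lambda u,v:((u+.5)/3.5-.5+185,(v+.5)/3.5-.5+175)
def seg(n,f,p,q,z):
    a,b=bp(c,*f(*p),z),bp(c,*f(*q),z);d=b-a;m=(a+b)/2
    pm=np.rint(proj(c,m)).astype(int)
    print(n,m[:2],"L",round(np.linalg.norm(d),4),"hd",round(np.degrees(np.arctan2(d[1],d[0])),1),"depth z",W[pm[1],pm[0]])
for n,p,q in [("A",(70,163),(247,184)),("B",(75,272),(252,262)),("C",(107,439),(287,442)),("D",(318,264),(495,233)),("E",(317,332),(497,332)),("F",(330,425),(508,410))]: seg(n,A,p,q,.014)
seg("crate d1",A,(30,57),(565,548),.032);seg("crate d2",A,(517,20),(77,583),.032)
seg("brush",A,(298,188),(488,142),.014);seg("scr",A,(102,370),(275,330),.014)
seg("stone",B,(143,506),(268,492),.016);seg("bar",B,(282,491),(363,483),.143)
seg("cad d1",B,(107,440),(549,523),.036);seg("cad d2",B,(538,386),(122,577),.036)
seg("pins",B,(43,521),(604,451),.1);seg("posts",B,(26,70),(551,45),.16)
# rack cloud: points above .1
m=(W[...,2]>.1)&(W[...,2]<.2)&(W[...,0]<.75)&(W[...,1]>-.15)&(W[...,1]<.45)
P=W[m];print(len(P))
for lo,hi in((.15,.45),(-.15,.05)):
    Q=P[(P[:,1]>lo)&(P[:,1]<hi)&(P[:,0]>.48)];Q=Q[np.argsort(Q[:,0])];print(Q)
q=dict(np.load("side0.npz"));V=cloud(q);m=(V[...,2]>.1)&(V[...,2]<.19)&(V[...,0]>.5)&(V[...,0]<.72)&(V[...,1]>-.15)&(V[...,1]<.5)
Q=V[m];Q=Q[np.argsort(Q[:,1])];print(len(Q));print(Q[Q[:,1]<.0][::6]);print(Q[Q[:,1]>.25][::6])
E
```

```text
A [ 0.5567 -0.2257] L 0.0917 hd -95.8 depth z [ 0.5574 -0.2248  0.015 ]
B [ 0.5088 -0.2285] L 0.0912 hd -85.9 depth z [ 0.5088 -0.2281  0.0122]
C [ 0.4206 -0.2461] L 0.0922 hd -90.1 depth z [ 0.4201 -0.2453  0.0176]
D [ 0.5203 -0.3537] L 0.0929 hd -79.2 depth z [ 0.521  -0.353   0.0172]
E [ 0.4775 -0.3539] L 0.0927 hd -89.1 depth z [ 0.4774 -0.3554  0.0084]
F [ 0.434 -0.36 ] L 0.0919 hd -84.4 depth z [ 0.4341 -0.3602  0.0096]
crate d1 [ 0.4923 -0.2926] L 0.3655 hd -131.8 depth z [ 0.4919 -0.2996  0.0043]
crate d2 [ 0.4934 -0.2936] L 0.3642 hd 142.2 depth z [ 0.4945 -0.2987  0.0079]
brush [ 0.563  -0.3467] L 0.1014 hd -75.6 depth z [ 0.5619 -0.3455  0.0165]
scr [ 0.4666 -0.2416] L 0.0914 hd -76.2 depth z [ 0.4653 -0.2427  0.0048]
stone [0.4201 0.2269] L 0.0909 hd -82.8 depth z [0.4205 0.228  0.0147]
bar [0.4363 0.1364] L 0.054 hd -83.5 depth z [0.4359 0.1358 0.1449]
cad d1 [0.4349 0.1375] L 0.322 hd -99.7 depth z [0.4404 0.1337 0.1409]
cad d2 [0.4353 0.1355] L 0.3268 hd 115.5 depth z [0.4404 0.1314 0.1398]
pins [0.4349 0.1371] L 0.3868 hd -82.1 depth z [0.4381 0.136  0.1418]
posts [0.
[... 9471 characters left out ...]
93]
 [0.6172 0.3334 0.1461]
 [0.7032 0.3337 0.1363]
 [0.7086 0.3339 0.1499]
 [0.7093 0.3343 0.1284]
 [0.6505 0.3345 0.155 ]
 [0.7066 0.3349 0.1378]
 [0.7125 0.3352 0.1301]
 [0.6343 0.3353 0.1406]
 [0.6816 0.3355 0.1346]
 [0.6704 0.3356 0.1374]
 [0.7013 0.3358 0.1386]
 [0.6959 0.3362 0.1336]
 [0.6133 0.3364 0.166 ]
 [0.6266 0.3366 0.1387]
 [0.6654 0.337  0.1378]
 [0.6241 0.3372 0.13  ]
 [0.7051 0.3374 0.1276]
 [0.6686 0.3377 0.1335]
 [0.6826 0.338  0.1359]
 [0.7052 0.3383 0.1422]
 [0.6746 0.3388 0.1344]
 [0.6608 0.3391 0.1377]
 [0.7138 0.3395 0.1574]
 [0.6669 0.3403 0.1294]
 [0.7117 0.3408 0.1542]
 [0.6926 0.3416 0.1373]
 [0.7078 0.3421 0.1024]
 [0.6824 0.3438 0.1355]
 [0.7167 0.3519 0.1556]]
```

```bash
cat >> h.py <<'E'
G={'A':(.5567,-.2257,84.2),'B':(.5088,-.2285,94.1),'C':(.4206,-.2461,89.9),'D':(.5203,-.3537,100.8),'E':(.4775,-.3539,90.9),'F':(.434,-.36,95.6)}
CAD=np.array([.435,.1368]);CH=97.8
def cad(x,y):
    "caddy frame (m) -> world x,y"
    a=np.radians(CH-90);return CAD+[x*np.cos(a)-y*np.sin(a),x*np.sin(a)+y*np.cos(a)]
def plan(*wp):
    "from current pose: successive tool deltas to waypoints (x,y,z,heading)"
    from bench import ctrl
    o=ctrl.get_obs();p,w=o["eef_pos"],yaw(o["eef_rot"])
    print("now",o["time_s"],p.round(4),round(w,2),"open",round(o["opening"],3),"gf",round(o["grasp_force"],1))
    for x,y,z,a in wp:
        d=delta(p,w,x,y,z,a);print(d.tolist());p=np.array([x,y,z]);w=w-d[3]
E
python3 -c "
from h import *
x,y,a=G['C'];plan((x,y,.1,a));print(yaw([-8.67e-4,.99335,.1151,1e-4]))"
```

```text
now 0.1 [ 0.1315 -0.5593  0.2555] 13.22 open 1.001 gf 0.0
[35.3, -23.88, 15.55, -76.68]
13.218837421937481
```

Emit:
servo_tool(
  motion=[
    [[3.5,-2.4,1.6,-7.7,-1],[7.1,-4.8,3.1,-15.3,-0.5],[10.6,-7.2,4.7,-23,0],[14.1,-9.6,6.2,-30.7,0.3],[17.7,-11.9,7.8,-38.3,0.3]],
  ],
)

```text
time_s: 0.6
eef_pos: [0.2773, -0.4018, 0.1775]
eef_rot: [-0.0, 0.9, 0.437, 0.0]
wrist_force: [0.6, -0.1, 0.3]
opening: 0.356
grasp_force: 0.0
```

```bash
python3 -c "
from h import *
x,y,a=G['C'];plan((x,y,.1,a),(x,y,.06,a),(x,y,.0315,a))"
```

```text
now 0.6 [ 0.2773 -0.4018  0.1775] 51.81 open 0.356 gf 0.0
[21.1, 1.63, 7.75, -38.09]
[0.0, 0.0, 4.0, 0.0]
[0.0, 0.0, 2.85, 0.0]
```

Emit:
servo_tool(
  motion=[
    [[4.2,0.3,1.6,-7.7,0.3],[8.5,0.7,3.1,-15.3,0.3],[12.7,1,4.7,-23,0.3],[16.9,1.3,6.2,-30.6,0.3],[21.1,1.6,7.8,-38.1,0.3]],
  ],
)

```text
time_s: 1.1
eef_pos: [0.4213, -0.2467, 0.0997]
eef_rot: [0.0, 0.708, 0.707, 0.0]
wrist_force: [0.3, -0.2, 0.9]
opening: 0.347
grasp_force: 0.0
```

```bash
python3 -c "
from h import *
x,y,a=G['C'];plan((x,y,.0315,a))"
```

```text
now 1.1 [ 0.4213 -0.2467  0.0997] 89.93 open 0.347 gf 0.0
[0.06, -0.07, 6.82, 0.03]
```

Emit:
servo_tool(
  motion=[
    [[0,0,3,0,0.3],[0,-0.1,5,0,0.3],[0,-0.1,6.3,0,0.3],[0,-0.1,6.8,0,0.3],[0,-0.1,6.8,0,0.3]],
  ],
)

```text
time_s: 1.6
eef_pos: [0.4191, -0.2483, 0.0319]
eef_rot: [-0.001, 0.71, 0.705, 0.0]
wrist_force: [0.2, -0.7, 0.3]
opening: 0.351
grasp_force: 0.0
```

Emit:
servo_tool(
  motion=[
    [[0,0,0,0,0.7],[0,0,0,0,1],[0,0,0,0,1],[0,0,0,0,1],[0,0,0,0,1]],
  ],
)

```text
time_s: 2.1
eef_pos: [0.4201, -0.2491, 0.0334]
eef_rot: [0.001, 0.709, 0.705, -0.0]
wrist_force: [-2.5, -0.1, 5.6]
opening: 0.077
grasp_force: 60.0
```

```bash
python3 -c "
from h import *
x,y,a=G['C'];u,v=cad(-.018,-.088);plan((x,y,.13,a),(u,v,.15,CH),(u,v,.048,CH))"
```

```text
now 2.1 [ 0.4201 -0.2491  0.0334] 89.62 open 0.077 gf 60.0
[0.3, 0.05, -9.66, -0.28]
[29.33, 0.8, -2.0, -7.9]
[0.0, 0.0, 10.2, -0.0]
```

Emit:
servo_tool(
  motion=[
    [[0,0,-2,0,1],[0,0,-6,0,1],[0,0,-10,0,1],[3,0.1,-11,-1.2,1],[6,0.2,-12,-2.3,1]],
  ],
)

```text
time_s: 2.6
eef_pos: [0.4224, -0.1885, 0.1542]
eef_rot: [0.002, 0.696, 0.719, 0.0]
wrist_force: [-0.3, 0.5, -0.6]
opening: 0.079
grasp_force: 59.2
```

```bash
python3 - <<'E'
from h import *
from bench import ctrl
import cv2
u,v=cad(-.018,-.088);plan((u,v,.15,CH),(u,v,.048,CH))
a=ctrl.camera("side")["pixels"];b=ctrl.camera("top")["pixels"]
a=cv2.resize(a[200:480,100:480],None,fx=1.05,fy=1.05);b=cv2.resize(b[232:372,320:520],None,fx=2,fy=2,interpolation=cv2.INTER_CUBIC)
w=np.zeros((a.shape[0],a.shape[1]+b.shape[1],3),np.uint8);w[:,:a.shape[1]]=a;w[:b.shape[0],a.shape[1]:]=b
cv2.imwrite("pics/c1.png",w[:,:,::-1])
E
```

```text
now 2.6 [ 0.4224 -0.1885  0.1542] 91.86 open 0.079 gf 59.2
[23.54, 1.44, 0.42, -5.94]
[0.0, 0.0, 10.2, 0.0]
```

View pics/c1.png

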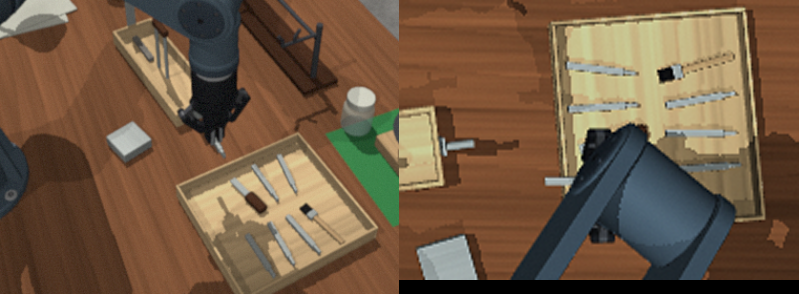

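Emit:
servo_tool(
  motion=[
    [[4.7,0.3,0.1,-1.2,1],[9.4,0.6,0.2,-2.4,1],[14.1,0.9,0.2,-3.6,1],[19,1.2,0.3,-4.8,1],[23.5,1.4,0.4,-5.9,1]],
  ],
)

```text
time_s: 3.2
eef_pos: [0.4279, 0.0486, 0.1483]
eef_rot: [0.0, 0.657, 0.754, 0.0]
wrist_force: [0.4, 0.2, -0.5]
opening: 0.077
grasp_force: 59.2
```

Emit:
servo_tool(
  motion=[
    [[0,0,0,0,1],[0,0,3,0,1],[0,0,6,0,1],[0,0,8,0,1],[0,0,9,0,1]],
  ],
)

```text
time_s: 3.7
eef_pos: [0.4268, 0.0465, 0.0564]
eef_rot: [-0.001, 0.658, 0.753, -0.001]
wrist_force: [-0.5, -0.2, -0.2]
opening: 0.076
grasp_force: 59.2
```

```bash
python3 -c "
from h import *
u,v=cad(-.018,-.088);plan((u,v,.043,CH))"
```

```text
now 3.7 [0.4268 0.0465 0.0564] 97.78 open 0.076 gf 59.2
[0.03, 0.24, 1.34, -0.02]
```

Emit:
servo_tool(
  motion=[
    [[0,0.2,1,0,1],[0,0.2,1.3,0,1],[0,0.2,1.3,0,0.65],[0,0.2,1.3,0,0.65],[0,0.2,1.3,0,0.65]],
  ],
)

```text
time_s: 4.2
eef_pos: [0.4306, 0.0473, 0.0461]
eef_rot: [0.001, 0.657, 0.754, 0.0]
wrist_force: [-0.1, -0.3, -0.6]
opening: 0.176
grasp_force: 0.0
```

Emit:
servo_tool(
  motion=[
    [[0,0,-1,0,0.65],[0,0,-4,0,0.65],[0,0,-8,0,0.5],[-3,0,-10,0,0.3],[-7,0,-10,0,0.3]],
  ],
)

```text
time_s: 4.7
eef_pos: [0.442, -0.0223, 0.1499]
eef_rot: [0.004, 0.656, 0.755, 0.002]
wrist_force: [1.0, -0.3, -0.7]
opening: 0.346
grasp_force: 0.0
```

```bash
python3 -c "
from h import *
x,y,a=G['F'];plan((x,y,.1,a),(x,y,.033,a))"
```

```text
now 4.7 [ 0.442  -0.0223  0.1499] 98.04 open 0.346 gf 0.0
[-33.33, -5.51, 4.99, 2.44]
[0.0, 0.0, 6.7, -0.0]
```

Emit:
servo_tool(
  motion=[
    [[-4.7,-0.8,1,0,0.3],[-9.4,-1.6,2,0,0.3],[-14.1,-2.4,3,0,0.3],[-18.8,-3.2,4,0,0.3],[-23.5,-4,4,0,0.3]],
  ],
)

```text
time_s: 5.2
eef_pos: [0.4309, -0.2617, 0.1052]
eef_rot: [-0.001, 0.657, 0.754, 0.0]
wrist_force: [1.2, 0.4, 0.6]
opening: 0.347
grasp_force: 0.0
```

Emit:
servo_tool(
  motion=[
    [[-4.6,-0.7,0.5,1,0.3],[-9.2,-1.4,1,2.4,0.3],[-9.8,-1.5,1,2.4,0.3],[-9.8,-1.5,1,2.4,0.3],[-9.8,-1.5,1,2.4,0.3]],
  ],
)

```text
time_s: 5.7
eef_pos: [0.4302, -0.3582, 0.0956]
eef_rot: [-0.0, 0.673, 0.74, 0.0]
wrist_force: [-0.1, 1.1, -0.7]
opening: 0.349
grasp_force: 0.0
```

```bash
python3 -c "
from h import *
x,y,a=G['F'];plan((x,y,.033,a))"
```

```text
now 5.7 [ 0.4302 -0.3582  0.0956] 95.45 open 0.349 gf 0.0
[-0.22, 0.36, 6.26, -0.15]
```

Good pattern. Descend, grip and lift, then compute the next leg.

Emit:
servo_tool(
  motion=[
    [[-0.2,0.4,2,0,0.3],[-0.2,0.4,4.5,0,0.3],[-0.2,0.4,5.8,0,0.3],[-0.2,0.4,6.3,0,0.3],[-0.2,0.4,6.3,0,0.6]],
  ],
)

```text
time_s: 6.2
eef_pos: [0.4344, -0.3598, 0.032]
eef_rot: [-0.001, 0.672, 0.74, 0.0]
wrist_force: [-0.7, 0.2, 1.0]
opening: 0.204
grasp_force: 0.0
```

Emit:
servo_tool(
  motion=[
    [[0,0,0,0,1],[0,0,0,0,1],[0,0,0,0,1],[0,0,0,0,1],[0,0,-1,0,1]],
  ],
)

```text
time_s: 6.7
eef_pos: [0.4338, -0.3603, 0.0417]
eef_rot: [-0.001, 0.673, 0.74, 0.0]
wrist_force: [-0.3, -0.0, -0.8]
opening: 0.078
grasp_force: 59.3
```

Emit:
servo_tool(
  motion=[
    [[0,0,-4,0,1],[0,0,-8,0,1],[0,0,-10.8,0,1],[4,0,-10.8,0,1],[8,0,-10.8,0,1]],
  ],
)

```text
time_s: 7.2
eef_pos: [0.4273, -0.2818, 0.1524]
eef_rot: [0.002, 0.674, 0.739, -0.0]
wrist_force: [-0.3, 0.9, -0.2]
opening: 0.078
grasp_force: 59.3
```

```bash
python3 -c "
from h import *
u,v=cad(0,-.088);plan((u,v,.15,CH),(u,v,.043,CH))"
```

```text
now 7.2 [ 0.4273 -0.2818  0.1524] 95.31 open 0.078 gf 59.3
[32.82, 5.02, 0.24, -2.49]
[0.0, 0.0, 10.7, -0.0]
```

Emit:
servo_tool(
  motion=[
    [[4.7,0.7,0,0,1],[9.4,1.4,0,0,1],[14.1,2.1,0,0,1],[18.8,2.8,0,0,1],[23.5,3.6,0,0,1]],
  ],
)

```text
time_s: 7.7
eef_pos: [0.4403, -0.0423, 0.1511]
eef_rot: [0.001, 0.673, 0.74, 0.0]
wrist_force: [1.5, 0.1, -0.5]
opening: 0.076
grasp_force: 59.3
```

Emit:
servo_tool(
  motion=[
    [[4.7,0.7,0,-1.2,1],[9.3,1.4,0.2,-2.5,1],[9.3,1.4,0.2,-2.5,1],[9.3,1.4,3,-2.5,1],[9.3,1.4,6,-2.5,1]],
  ],
)

```text
time_s: 8.2
eef_pos: [0.4471, 0.05, 0.0913]
eef_rot: [0.002, 0.656, 0.755, 0.001]
wrist_force: [-0.6, 0.8, -0.7]
opening: 0.079
grasp_force: 59.3
```

```bash
python3 -c "
from h import *
u,v=cad(0,-.088);plan((u,v,.043,CH))"
```

```text
now 8.2 [0.4471 0.05   0.0913] 98.01 open 0.079 gf 59.3
[-0.03, -0.03, 4.83, 0.21]
```

Emit:
servo_tool(
  motion=[
    [[0,0,3,0.2,1],[0,0,4.6,0.2,1],[0,0,4.8,0.2,1],[0,0,4.8,0.2,0.65],[0,0,4.8,0.2,0.65]],
  ],
)

```text
time_s: 8.7
eef_pos: [0.4468, 0.0495, 0.0436]
eef_rot: [0.001, 0.658, 0.753, 0.001]
wrist_force: [-0.4, 0.2, 0.2]
opening: 0.174
grasp_force: 0.0
```

Emit:
servo_tool(
  motion=[
    [[0,0,-1,0,0.65],[0,0,-5,0,0.65],[0,0,-9,0,0.5],[-4,0,-10,0,0.3],[-8,0,-10,0,0.3]],
  ],
)

```text
time_s: 9.2
eef_pos: [0.4589, -0.0301, 0.147]
eef_rot: [0.004, 0.657, 0.754, 0.002]
wrist_force: [1.5, 0.4, -2.1]
opening: 0.354
grasp_force: 0.0
```

```bash
python3 - <<'E'
from h import *
from bench import ctrl
import cv2
x,y,a=G['E'];plan((x,y,.1,a),(x,y,.033,a))
b=ctrl.camera("top")["pixels"]
cv2.imwrite("pics/d1.png",cv2.resize(b[232:352,190:510],None,fx=2.5,fy=2.5,interpolation=cv2.INTER_CUBIC)[:,:,::-1])
E
```

```text
now 9.2 [ 0.4589 -0.0301  0.147 ] 97.92 open 0.354 gf 0.0
[-32.32, -2.62, 4.7, 7.02]
[0.0, 0.0, 6.7, 0.0]
```

View pics/d1.png

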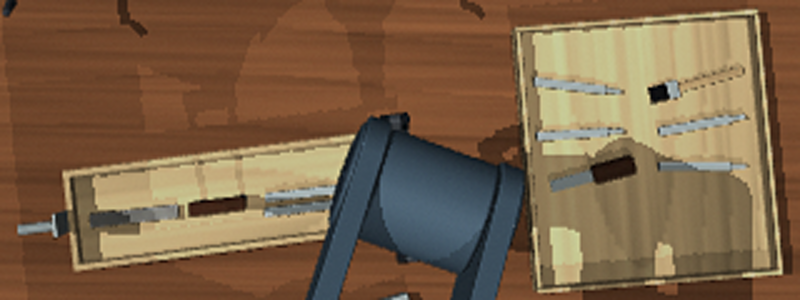

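Both punches lie in the -y bay at crop (265-330,190-210), and E is still where I measured it, at (657-748,166).

Emit:
servo_tool(
  motion=[
    [[-4.7,-0.4,1,0,0.3],[-9.4,-0.8,2,0,0.3],[-14.1,-1.2,3,0,0.3],[-18.8,-1.6,4,0,0.3],[-23.5,-1.9,4,0,0.3]],
  ],
)

```text
time_s: 9.75
eef_pos: [0.4685, -0.2662, 0.1025]
eef_rot: [-0.0, 0.658, 0.753, 0.0]
wrist_force: [1.1, 0.8, 0.8]
opening: 0.347
grasp_force: 0.0
```

Emit:
servo_tool(
  motion=[
    [[-4.4,-0.4,0.5,3.5,0.3],[-8.8,-0.7,0.7,7,0.3],[-8.8,-0.7,0.7,7,0.3],[-8.8,-0.7,0.7,7,0.3],[-8.8,-0.7,0.7,7,0.3]],
  ],
)

```text
time_s: 10.25
eef_pos: [0.4741, -0.3517, 0.0958]
eef_rot: [-0.0, 0.702, 0.712, 0.0]
wrist_force: [-0.3, 1.0, 0.4]
opening: 0.342
grasp_force: 0.0
```

```bash
python3 -c "
from h import *
x,y,a=G['E'];plan((x,y,.033,a))"
```

```text
now 10.25 [ 0.4741 -0.3517  0.0958] 90.78 open 0.342 gf 0.0
[-0.22, 0.34, 6.28, -0.12]
```

Emit:
servo_tool(
  motion=[
    [[-0.2,0.3,2,0,0.3],[-0.2,0.3,4.5,0,0.3],[-0.2,0.3,5.8,0,0.3],[-0.2,0.3,6.3,0,0.3],[-0.2,0.3,6.3,0,0.6]],
  ],
)

```text
time_s: 10.75
eef_pos: [0.477, -0.3538, 0.032]
eef_rot: [-0.001, 0.702, 0.712, 0.0]
wrist_force: [1.2, 0.1, 0.1]
opening: 0.209
grasp_force: 0.0
```

Emit:
servo_tool(
  motion=[
    [[0,0,0,0,1],[0,0,0,0,1],[0,0,0,0,1],[0,0,0,0,1],[0,0,-1,0,1]],
  ],
)

```text
time_s: 11.25
eef_pos: [0.4764, -0.3542, 0.0416]
eef_rot: [-0.001, 0.703, 0.712, 0.0]
wrist_force: [-0.2, 0.6, -0.7]
opening: 0.081
grasp_force: 59.4
```

Emit:
servo_tool(
  motion=[
    [[0,0,-4,0,1],[0,0,-8,0,1],[0,0,-10.8,0,1],[4,0,-10.8,0,1],[8,0,-10.8,0,1]],
  ],
)

```text
time_s: 11.75
eef_pos: [0.4766, -0.2755, 0.1525]
eef_rot: [0.002, 0.703, 0.711, 0.0]
wrist_force: [0.9, 0.8, -0.0]
opening: 0.08
grasp_force: 59.4
```

```bash
python3 -c "
from h import *
u,v=cad(.018,-.088);plan((u,v,.15,CH),(u,v,.043,CH))"
```

```text
now 11.75 [ 0.4766 -0.2755  0.1525] 90.59 open 0.08 gf 59.4
[32.76, -0.84, 0.25, -7.21]
[0.0, 0.0, 10.7, 0.0]
```

Emit:
servo_tool(
  motion=[
    [[4.7,-0.1,0,0,1],[9.4,-0.2,0,0,1],[14.1,-0.4,0,0,1],[18.8,-0.5,0,0,1],[23.5,-0.6,0,0,1]],
  ],
)

```text
time_s: 12.25
eef_pos: [0.4668, -0.0383, 0.1511]
eef_rot: [0.001, 0.703, 0.711, 0.0]
wrist_force: [1.5, 0.2, 0.2]
opening: 0.078
grasp_force: 59.4
```

Emit:
servo_tool(
  motion=[
    [[4.7,-0.1,0,-3.6,1],[9.2,-0.2,0.2,-7.2,1],[9.2,-0.2,0.2,-7.2,1],[9.2,-0.2,3,-7.2,1],[9.2,-0.2,6,-7.2,1]],
  ],
)

```text
time_s: 12.75
eef_pos: [0.4655, 0.0518, 0.0914]
eef_rot: [0.002, 0.656, 0.755, 0.001]
wrist_force: [0.3, -0.1, -1.4]
opening: 0.077
grasp_force: 59.4
```

```bash
python3 -c "
from h import *
u,v=cad(.018,-.088);plan((u,v,.043,CH))"
```

```text
now 12.75 [0.4655 0.0518 0.0914] 97.97 open 0.077 gf 59.4
[0.03, -0.07, 4.84, 0.17]
```

Emit:
servo_tool(
  motion=[
    [[0,-0.1,3,0.2,1],[0,-0.1,4.6,0.2,1],[0,-0.1,4.8,0.2,1],[0,-0.1,4.8,0.2,0.65],[0,-0.1,4.8,0.2,0.65]],
  ],
)

```text
time_s: 13.25
eef_pos: [0.4642, 0.0514, 0.0436]
eef_rot: [0.001, 0.658, 0.753, 0.001]
wrist_force: [0.4, -0.9, -0.5]
opening: 0.178
grasp_force: 0.0
```

Emit:
servo_tool(
  motion=[
    [[0,0,-1,0,0.65],[0,0,-5,0,0.65],[0,0,-10,0,0.5],[0,0,-14,0,0.3],[0,0,-16,0,0.3]],
  ],
)

```text
time_s: 13.75
eef_pos: [0.4652, 0.0516, 0.2083]
eef_rot: [0.004, 0.658, 0.753, 0.002]
wrist_force: [1.4, 0.9, -0.4]
opening: 0.349
grasp_force: 0.0
```

```bash
python3 -c "
from h import *
plan((.4201,.2269,.2,97.2),(.4201,.2269,.036,97.2))"
```

```text
now 13.75 [0.4652 0.0516 0.2083] 97.74 open 0.349 gf 0.0
[17.97, -2.1, 0.83, 0.54]
[0.0, 0.0, 16.4, -0.0]
```

Emit:
servo_tool(
  motion=[
    [[4.5,-0.5,0,0.5,0.3],[9,-1,0,0.5,0.3],[13.5,-1.6,0,0.5,0.3],[18,-2.1,0,0.5,0.3],[18,-2.1,0,0.5,0.3]],
  ],
)

```text
time_s: 14.25
eef_pos: [0.4164, 0.2318, 0.2043]
eef_rot: [0.0, 0.659, 0.752, 0.002]
wrist_force: [0.2, -0.7, 0.3]
opening: 0.35
grasp_force: 0.0
```

Emit:
servo_tool(
  motion=[
    [[0,0,3,0,0.3],[0,0,6,0,0.3],[0,0,9,0,0.3],[0,0,9,0,0.3],[0,0,9,0,0.3]],
  ],
)

```text
time_s: 14.75
eef_pos: [0.4184, 0.2272, 0.1135]
eef_rot: [0.0, 0.661, 0.75, 0.0]
wrist_force: [0.5, -0.6, -0.6]
opening: 0.348
grasp_force: 0.0
```

```bash
python3 -c "
from h import *
plan((.4201,.2269,.0345,97.2))"
```

```text
now 14.75 [0.4184 0.2272 0.1135] 97.2 open 0.348 gf 0.0
[-0.05, 0.16, 7.9, 0.0]
```

Emit:
servo_tool(
  motion=[
    [[0,0.1,3,0,0.3],[0,0.2,6,0,0.3],[0,0.2,7.4,0,0.3],[0,0.2,7.9,0,0.3],[0,0.2,7.9,0,0.5]],
  ],
)

```text
time_s: 15.25
eef_pos: [0.4211, 0.2278, 0.0346]
eef_rot: [0.001, 0.661, 0.75, 0.001]
wrist_force: [-0.2, -0.1, 0.1]
opening: 0.253
grasp_force: 0.0
```

Emit:
servo_tool(
  motion=[
    [[0,0,0,0,1],[0,0,0,0,1],[0,0,0,0,1],[0,0,0,0,1],[0,0,-1,0,1]],
  ],
)

```text
time_s: 15.75
eef_pos: [0.4198, 0.2276, 0.0438]
eef_rot: [-0.0, 0.661, 0.75, -0.0]
wrist_force: [0.7, 0.2, -0.7]
opening: 0.133
grasp_force: 58.6
```

Emit:
servo_tool(
  motion=[
    [[0,0,-4,0,1],[0,0,-8,0,1],[0,0,-12,0,1],[0,0,-16,0,1],[0,0,-17.5,0,1]],
  ],
)

```text
time_s: 16.25
eef_pos: [0.4219, 0.2283, 0.224]
eef_rot: [0.002, 0.661, 0.75, 0.003]
wrist_force: [1.0, 0.5, -0.9]
opening: 0.131
grasp_force: 58.7
```

```bash
python3 -c "
from h import *
plan((.4284,-.30,.15,93),(.4284,-.3,.042,93))"
```

```text
now 16.25 [0.4219 0.2283 0.224 ] 97.24 open 0.131 gf 58.7
[-52.49, -6.01, 7.4, 4.24]
[0.0, 0.0, 10.8, 0.0]
```

Emit:
servo_tool(
  motion=[
    [[-4.7,-0.6,0,0,1],[-9.4,-1.2,0,0,1],[-14.1,-1.9,0,0,1],[-18.8,-2.5,0,0,1],[-23.5,-3.1,0,0,1]],
  ],
)

```text
time_s: 16.75
eef_pos: [0.4184, -0.0109, 0.2195]
eef_rot: [0.001, 0.661, 0.75, 0.0]
wrist_force: [0.6, -0.2, -0.5]
opening: 0.138
grasp_force: 58.8
```

Emit:
servo_tool(
  motion=[
    [[-4.7,-0.6,1,0,1],[-9.4,-1.2,2,0,1],[-14.1,-1.9,4,0,1],[-18.8,-2.5,6,0,1],[-23.5,-3.1,7.5,0,1]],
  ],
)

```text
time_s: 17.25
eef_pos: [0.417, -0.2456, 0.1442]
eef_rot: [0.0, 0.661, 0.75, 0.0]
wrist_force: [2.0, 0.0, 0.6]
opening: 0.133
grasp_force: 58.8
```

```bash
python3 -c "
from h import *
plan((.422,-.30,.12,93),(.422,-.3,.038,93))"
```

```text
now 17.25 [ 0.417  -0.2456  0.1442] 97.21 open 0.133 gf 58.8
[-5.46, -0.19, 2.42, 4.21]
[0.0, 0.0, 8.2, 0.0]
```

Emit:
servo_tool(
  motion=[
    [[-4,-0.2,2,3,1],[-5.4,-0.2,4,4.2,1],[-5.4,-0.2,7,4.2,1],[-5.4,-0.2,9.5,4.2,1],[-5.4,-0.2,10.5,4.2,1]],
  ],
)

```text
time_s: 17.75
eef_pos: [0.4212, -0.2967, 0.0375]
eef_rot: [-0.002, 0.688, 0.725, 0.0]
wrist_force: [-0.2, 0.3, -0.6]
opening: 0.138
grasp_force: 58.8
```

Emit:
servo_tool(
  motion=[
    [[0,0,0.2,0,1],[0,0,0.2,0,0.6],[0,0,0.2,0,0.5],[0,0,0.2,0,0.5],[0,0,-1,0,0.5]],
  ],
)

```text
time_s: 18.25
eef_pos: [0.4219, -0.2971, 0.0491]
eef_rot: [-0.001, 0.688, 0.726, 0.0]
wrist_force: [-0.1, 0.6, 0.5]
opening: 0.251
grasp_force: 0.0
```

Emit:
servo_tool(
  motion=[
    [[0,0,-4,0,0.5],[0,0,-7,0,0.3],[0,0,-7,0,0.3],[0,0,-7,0,0.3],[0,0,-7,0,0.3]],
  ],
)

```text
time_s: 18.75
eef_pos: [0.4219, -0.2972, 0.1187]
eef_rot: [-0.001, 0.688, 0.726, 0.0]
wrist_force: [-1.8, 0.2, -1.6]
opening: 0.349
grasp_force: 0.0
```

```bash
python3 - <<'E'
from h import *
from bench import ctrl
import cv2
x,y,a=G['D'];plan((x,y,.1,a),(x,y,.033,a))
b=ctrl.camera("side")["pixels"]
cv2.imwrite("pics/e1.png",cv2.resize(b[200:480,180:480],None,fx=2,fy=2,interpolation=cv2.INTER_CUBIC)[:,:,::-1])
E
```

```text
now 18.75 [ 0.4219 -0.2972  0.1187] 93.02 open 0.349 gf 0.0
[-6.17, 9.53, 1.87, -7.78]
[0.0, 0.0, 6.7, 0.0]
```

View pics/e1.png

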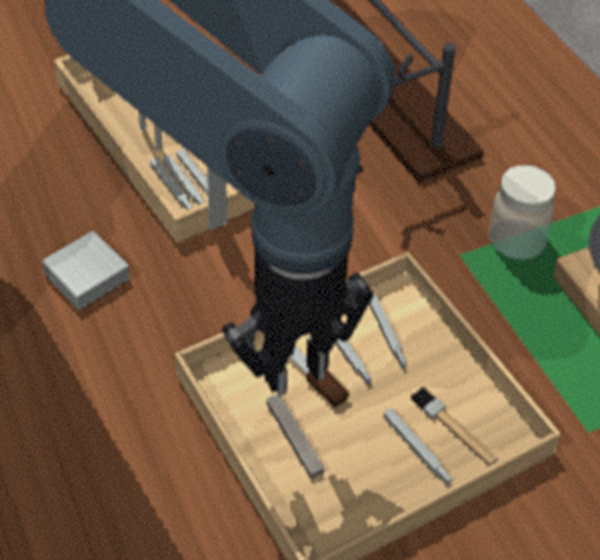

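Stone lies in the crate at (297,435), three punches are in the caddy, and A, B and D have not moved. Pick D.

Emit:
servo_tool(
  motion=[
    [[-2,3.2,0.5,-4,0.3],[-4,6.4,1,-7.8,0.3],[-6.2,9.5,1.9,-7.8,0.3],[-6.2,9.5,1.9,-7.8,0.3],[-6.2,9.5,1.9,-7.8,0.3]],
  ],
)

```text
time_s: 19.3
eef_pos: [0.5197, -0.3537, 0.0976]
eef_rot: [-0.002, 0.637, 0.771, 0.0]
wrist_force: [0.2, -0.2, 0.1]
opening: 0.351
grasp_force: 0.0
```

```bash
python3 -c "
from h import *
x,y,a=G['D'];plan((x,y,.033,a))"
```

```text
now 19.3 [ 0.5197 -0.3537  0.0976] 100.84 open 0.351 gf 0.0
[-0.02, 0.06, 6.46, 0.04]
```

Emit:
servo_tool(
  motion=[
    [[0,0,2,0,0.3],[0,0,4.5,0,0.3],[0,0,5.9,0,0.3],[0,0,6.4,0,0.3],[0,0,6.4,0,0.6]],
  ],
)

```text
time_s: 19.8
eef_pos: [0.5198, -0.354, 0.0357]
eef_rot: [-0.001, 0.637, 0.771, 0.0]
wrist_force: [0.9, 0.4, 0.0]
opening: 0.209
grasp_force: 0.0
```

Emit:
servo_tool(
  motion=[
    [[0,0,0,0,1],[0,0,0,0,1],[0,0,0,0,1],[0,0,0,0,1],[0,0,-1,0,1]],
  ],
)

```text
time_s: 20.3
eef_pos: [0.5198, -0.3539, 0.0454]
eef_rot: [-0.001, 0.637, 0.771, 0.0]
wrist_force: [-0.9, 0.1, 0.1]
opening: 0.065
grasp_force: 58.7
```

Emit:
servo_tool(
  motion=[
    [[0,0,-4,0,1],[0,0,-8,0,1],[0,0,-12,0,1],[0,0,-16,0,1],[0,0,-18,0,1]],
  ],
)

```text
time_s: 20.8
eef_pos: [0.5217, -0.3556, 0.2317]
eef_rot: [0.003, 0.637, 0.771, -0.0]
wrist_force: [-0.1, -0.5, 0.1]
opening: 0.067
grasp_force: 58.8
```

```bash
python3 -c "
from h import *
u,v=cad(-.018,.088);plan((u,v,.22,CH),(u,v,.043,CH))"
```

```text
now 20.8 [ 0.5217 -0.3556  0.2317] 100.83 open 0.067 gf 58.8
[58.88, -0.59, 1.17, 3.03]
[0.0, 0.0, 17.7, 0.0]
```

Emit:
servo_tool(
  motion=[
    [[4.8,0,0,0,1],[9.6,-0.1,0,0,1],[14.4,-0.1,0,0,1],[19.2,-0.2,0,0,1],[24,-0.2,0,0,1]],
  ],
)

```text
time_s: 21.3
eef_pos: [0.4727, -0.1175, 0.2268]
eef_rot: [0.0, 0.637, 0.77, 0.0]
wrist_force: [1.2, 0.3, 0.0]
opening: 0.064
grasp_force: 58.8
```

Emit:
servo_tool(
  motion=[
    [[4.8,0,0,0,1],[9.6,-0.1,0,0,1],[14.4,-0.1,0,0,1],[19.2,-0.2,0,0,1],[24,-0.2,0,0,1]],
  ],
)

```text
time_s: 21.8
eef_pos: [0.4257, 0.1179, 0.2271]
eef_rot: [0.001, 0.637, 0.771, 0.001]
wrist_force: [1.1, 0.9, -0.2]
opening: 0.06
grasp_force: 58.8
```

Emit:
servo_tool(
  motion=[
    [[4.8,0,0,1.5,1],[9,-0.1,0,3,1],[10.8,-0.1,0,3,1],[10.8,-0.1,1,3,1],[10.8,-0.1,3,3,1]],
  ],
)

```text
time_s: 22.3
eef_pos: [0.4061, 0.2225, 0.1973]
eef_rot: [0.001, 0.656, 0.754, 0.002]
wrist_force: [-0.6, -0.6, 0.2]
opening: 0.06
grasp_force: 58.8
```

```bash
python3 -c "
from h import *
u,v=cad(-.018,.088);plan((u,v,.1,CH),(u,v,.045,CH))"
```

```text
now 22.3 [0.4061 0.2225 0.1973] 97.94 open 0.06 gf 58.8
[-0.08, -0.1, 9.73, 0.14]
[0.0, 0.0, 5.5, -0.0]
```

Emit:
servo_tool(
  motion=[
    [[0,-0.1,4,0,1],[0,-0.1,8,0,1],[0,-0.1,11,0,1],[0,-0.1,13.5,0,1],[0,-0.1,15,0,1]],
  ],
)

```text
time_s: 22.8
eef_pos: [0.4029, 0.2203, 0.0439]
eef_rot: [-0.001, 0.658, 0.753, -0.001]
wrist_force: [0.3, 0.0, 0.1]
opening: 0.061
grasp_force: 58.8
```

Emit:
servo_tool(
  motion=[
    [[0,0,0.2,0,1],[0,0,0.2,0,1],[0,0,0.2,0,0.65],[0,0,0.2,0,0.65],[0,0,0.2,0,0.65]],
  ],
)

```text
time_s: 23.3
eef_pos: [0.405, 0.222, 0.0451]
eef_rot: [0.001, 0.657, 0.754, 0.001]
wrist_force: [0.5, -0.7, -0.4]
opening: 0.173
grasp_force: 0.0
```

Emit:
servo_tool(
  motion=[
    [[0,0,-2,0,0.65],[0,0,-6,0,0.65],[0,0,-10,0,0.5],[0,0,-14,0,0.3],[0,0,-18,0,0.3]],
  ],
)

```text
time_s: 23.8
eef_pos: [0.4039, 0.2219, 0.2263]
eef_rot: [0.0, 0.657, 0.754, 0.0]
wrist_force: [1.3, -0.3, 0.1]
opening: 0.347
grasp_force: 0.0
```

```bash
python3 -c "
from h import *
x,y,a=G['B'];plan((x,y,.2,a))"
```

```text
now 23.8 [0.4039 0.2219 0.2263] 97.84 open 0.347 gf 0.0
[-46.05, 4.24, 2.63, 3.74]
```

Next B.

Emit:
servo_tool(
  motion=[
    [[-4.7,0.4,0,0,0.3],[-9.4,0.9,0,0,0.3],[-14.1,1.3,0,0,0.3],[-18.8,1.7,0,0,0.3],[-23.5,2.2,0,0,0.3]],
  ],
)

```text
time_s: 24.3
eef_pos: [0.4581, -0.0097, 0.2249]
eef_rot: [0.001, 0.657, 0.754, 0.0]
wrist_force: [0.3, 0.6, 0.8]
opening: 0.349
grasp_force: 0.0
```

Emit:
servo_tool(
  motion=[
    [[-4.6,0.4,2,0,0.3],[-9.2,0.8,4,0,0.3],[-13.6,1.2,6,1,0.3],[-18,1.7,8,2.4,0.3],[-22.5,2,10,3.7,0.3]],
  ],
)

```text
time_s: 24.8
eef_pos: [0.5088, -0.23, 0.1239]
eef_rot: [0.001, 0.682, 0.732, 0.0]
wrist_force: [0.8, -0.4, 0.9]
opening: 0.351
grasp_force: 0.0
```

Emit:
servo_tool(
  motion=[
    [[0,0,2,0,0.3],[0,0,2.5,0,0.3],[0,0,2.5,0,0.3]],
  ],
)

```text
time_s: 25.1
eef_pos: [0.5076, -0.2272, 0.0984]
eef_rot: [-0.001, 0.681, 0.732, -0.0]
wrist_force: [0.3, 0.2, -0.2]
opening: 0.348
grasp_force: 0.0
```

```bash
python3 - <<'E'
from h import *
from bench import ctrl
import cv2
x,y,a=G['B'];plan((x,y,.033,a))
b=ctrl.camera("top")["pixels"]
cv2.imwrite("pics/f1.png",cv2.resize(b[232:352,190:510],None,fx=2.5,fy=2.5,interpolation=cv2.INTER_CUBIC)[:,:,::-1])
E
```

```text
now 25.1 [ 0.5076 -0.2272  0.0984] 94.14 open 0.348 gf 0.0
[-0.14, 0.11, 6.54, 0.04]
```

View pics/f1.png

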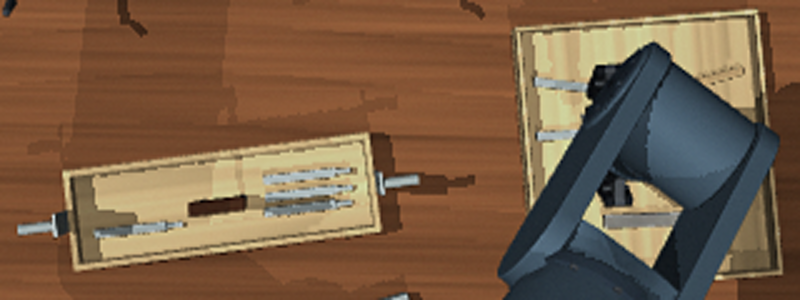

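Three punches are neatly in the -y bay at (310,190), one is in the +y bay at (140,229), and B is still at (537,135).

Emit:
servo_tool(
  motion=[
    [[-0.1,0.1,2,0,0.3],[-0.1,0.1,4.5,0,0.3],[-0.1,0.1,6,0,0.3],[-0.1,0.1,6.5,0,0.3],[-0.1,0.1,6.6,0,0.6]],
  ],
)

```text
time_s: 25.65
eef_pos: [0.5096, -0.2286, 0.0333]
eef_rot: [-0.0, 0.681, 0.732, -0.0]
wrist_force: [-0.3, -0.5, -0.1]
opening: 0.204
grasp_force: 0.0
```

Emit:
servo_tool(
  motion=[
    [[0,0,0,0,1],[0,0,0,0,1],[0,0,0,0,1],[0,0,0,0,1],[0,0,-1,0,1]],
  ],
)

```text
time_s: 26.15
eef_pos: [0.5087, -0.2286, 0.0426]
eef_rot: [-0.001, 0.681, 0.732, -0.0]
wrist_force: [-0.9, -0.5, 0.0]
opening: 0.075
grasp_force: 59.1
```

Emit:
servo_tool(
  motion=[
    [[0,0,-4,0,1],[0,0,-8,0,1],[0,0,-12,0,1],[0,0,-16,0,1],[0,0,-18,0,1]],
  ],
)

```text
time_s: 26.65
eef_pos: [0.5107, -0.2299, 0.228]
eef_rot: [0.003, 0.681, 0.732, 0.0]
wrist_force: [0.4, -0.5, -0.6]
opening: 0.073
grasp_force: 59.1
```

```bash
python3 -c "
from h import *
u,v=cad(0,.088);plan((u,v,.22,CH),(u,v,.043,CH))"
```

```text
now 26.65 [ 0.5107 -0.2299  0.228 ] 94.12 open 0.073 gf 59.1
[45.9, -5.47, 0.8, -3.68]
[0.0, 0.0, 17.7, 0.0]
```

Emit:
servo_tool(
  motion=[
    [[4.7,-0.6,0,0,1],[9.4,-1.1,0,0,1],[14.1,-1.7,0,0,1],[18.8,-2.3,0,0,1],[23.5,-2.8,0,0,1]],
  ],
)

```text
time_s: 27.15
eef_pos: [0.4637, 0.0049, 0.2237]
eef_rot: [0.0, 0.681, 0.732, 0.0]
wrist_force: [0.5, 0.9, -0.2]
opening: 0.073
grasp_force: 59.1
```

Emit:
servo_tool(
  motion=[
    [[4.7,-0.6,0,0,1],[9.4,-1.1,0,0,1],[14.1,-1.7,0,-1,1],[18.8,-2.3,0,-2.5,1],[22.4,-2.7,0,-3.7,1]],
  ],
)

```text
time_s: 27.65
eef_pos: [0.4204, 0.2271, 0.2238]
eef_rot: [0.0, 0.656, 0.754, 0.0]
wrist_force: [0.6, -0.0, -0.1]
opening: 0.073
grasp_force: 59.1
```

Emit:
servo_tool(
  motion=[
    [[0,0,0,0,1],[0,0,2,0,1],[0,0,6,0,1],[0,0,10,0,1],[0,0,12,0,1]],
  ],
)

```text
time_s: 28.15
eef_pos: [0.4197, 0.2237, 0.1004]
eef_rot: [-0.001, 0.657, 0.754, -0.002]
wrist_force: [-0.5, 0.9, -1.0]
opening: 0.075
grasp_force: 59.1
```

```bash
python3 -c "
from h import *
u,v=cad(0,.088);plan((u,v,.043,CH))"
```

```text
now 28.15 [0.4197 0.2237 0.1004] 97.79 open 0.075 gf 59.1
[-0.01, 0.34, 5.74, -0.01]
```

Emit:
servo_tool(
  motion=[
    [[0,0.2,3,0,1],[0,0.2,5,0,1],[0,0.2,5.7,0,1],[0,0.2,5.7,0,1],[0,0.2,5.7,0,0.65]],
  ],
)

```text
time_s: 28.65
eef_pos: [0.4245, 0.225, 0.0472]
eef_rot: [0.0, 0.657, 0.754, 0.001]
wrist_force: [0.5, 1.1, 1.0]
opening: 0.174
grasp_force: 0.0
```

Emit:
servo_tool(
  motion=[
    [[0,0,0,0,0.65],[0,0,-2,0,0.65],[0,0,-6,0,0.65],[0,0,-10,0,0.5],[0,0,-14,0,0.3]],
  ],
)

```text
time_s: 29.15
eef_pos: [0.4237, 0.2251, 0.1888]
eef_rot: [0.001, 0.657, 0.754, 0.001]
wrist_force: [1.7, 0.8, -1.2]
opening: 0.351
grasp_force: 0.0
```

Emit:
servo_tool(
  motion=[
    [[0,0,-3.5,0,0.3],[0,0,-3.5,0,0.3]],
  ],
)

```text
time_s: 29.35
eef_pos: [0.427, 0.2261, 0.2281]
eef_rot: [0.004, 0.657, 0.754, 0.005]
wrist_force: [0.7, 0.1, 0.0]
opening: 0.35
grasp_force: 0.0
```

```bash
python3 -c "
from h import *
x,y,a=G['A'];plan((x,y,.1,a))"
```

```text
now 29.35 [0.427  0.2261 0.2281] 97.85 open 0.35 gf 0.0
[-46.53, 6.68, 12.81, 13.65]
```

Emit:
servo_tool(
  motion=[
    [[-4.7,0.7,0,0,0.3],[-9.4,1.4,0,0,0.3],[-14.1,2,0,0,0.3],[-18.8,2.7,0,0,0.3],[-23.5,3.4,0,0,0.3]],
  ],
)

```text
time_s: 29.85
eef_pos: [0.4894, -0.0049, 0.2216]
eef_rot: [0.001, 0.657, 0.754, 0.0]
wrist_force: [1.0, 1.0, -0.2]
opening: 0.348
grasp_force: 0.0
```

Emit:
servo_tool(
  motion=[
    [[-4.6,0.6,2,2.7,0.3],[-9.2,1.3,4,5.4,0.3],[-13.8,2,7,8.1,0.3],[-18.4,2.6,10,10.8,0.3],[-23,3.3,12,13.6,0.3]],
  ],
)

```text
time_s: 30.35
eef_pos: [0.5497, -0.217, 0.1047]
eef_rot: [-0.001, 0.742, 0.67, -0.0]
wrist_force: [0.2, -0.0, 1.2]
opening: 0.35
grasp_force: 0.0
```

Emit:
servo_tool(
  motion=[
    [[0,0,0.5,0,0.3],[0,0,0.5,0,0.3],[0,0,0.5,0,0.3]],
  ],
)

```text
time_s: 30.65
eef_pos: [0.55, -0.2149, 0.1018]
eef_rot: [-0.0, 0.742, 0.671, 0.0]
wrist_force: [-0.4, 0.8, 0.3]
opening: 0.351
grasp_force: 0.0
```

```bash
python3 - <<'E'
from h import *
from bench import ctrl
import cv2
x,y,a=G['A'];plan((x,y,.033,a))
b=ctrl.camera("side")["pixels"]
cv2.imwrite("pics/g1.png",cv2.resize(b[200:480,180:480],None,fx=2,fy=2,interpolation=cv2.INTER_CUBIC)[:,:,::-1])
E
```

```text
now 30.65 [ 0.55   -0.2149  0.1018] 84.28 open 0.351 gf 0.0
[-1.01, 0.77, 6.88, 0.08]
```

View pics/g1.png

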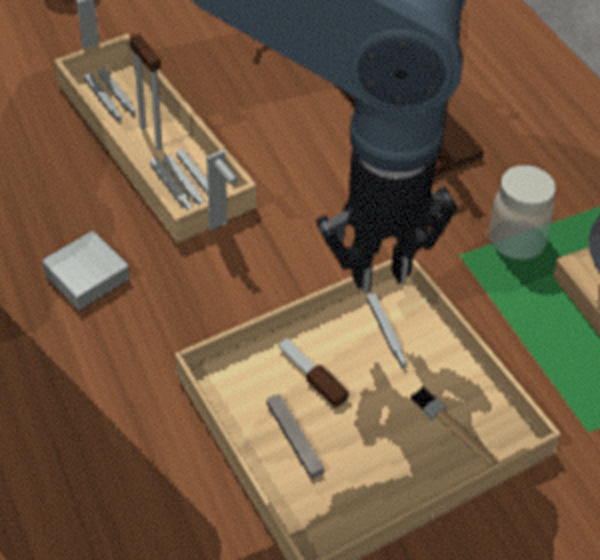

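A is still in place at (370-405,295-365), five punches are in the caddy, and the stone, brush and scraper are in the crate. Grip A.

Emit:
servo_tool(
  motion=[
    [[-0.5,0.4,1,0,0.3],[-1,0.7,3.5,0,0.3],[-1,0.7,6,0,0.3],[-1,0.7,6.9,0,0.3],[-1,0.7,6.9,0,0.6]],
  ],
)

```text
time_s: 31.2
eef_pos: [0.556, -0.2257, 0.0317]
eef_rot: [-0.0, 0.742, 0.671, -0.0]
wrist_force: [-0.2, 0.5, 0.3]
opening: 0.207
grasp_force: 0.0
```

Emit:
servo_tool(
  motion=[
    [[0,0,0,0,1],[0,0,0,0,1],[0,0,0,0,1],[0,0,0,0,1],[0,0,-1,0,1]],
  ],
)

```text
time_s: 31.7
eef_pos: [0.5552, -0.2259, 0.0416]
eef_rot: [-0.001, 0.742, 0.671, -0.0]
wrist_force: [-0.1, -0.2, -1.1]
opening: 0.078
grasp_force: 59.4
```

Emit:
servo_tool(
  motion=[
    [[0,0,-4,0,1],[0,0,-8,0,1],[0,0,-12,0,1],[0,0,-16,0,1],[0,0,-18,0,1]],
  ],
)

```text
time_s: 32.2
eef_pos: [0.5575, -0.2273, 0.2278]
eef_rot: [0.003, 0.742, 0.671, 0.001]
wrist_force: [0.3, 0.2, -0.5]
opening: 0.08
grasp_force: 59.3
```

```bash
python3 -c "
from h import *
u,v=cad(.018,.088);plan((u,v,.22,CH),(u,v,.043,CH))"
```

```text
now 32.2 [ 0.5575 -0.2273  0.2278] 84.23 open 0.08 gf 59.3
[43.97, -16.16, 0.78, -13.57]
[0.0, 0.0, 17.7, -0.0]
```

Emit:
servo_tool(
  motion=[
    [[4.4,-1.6,0,0,1],[8.8,-3.2,0,0,1],[13.2,-4.9,0,0,1],[17.6,-6.5,0,0,1],[22,-8.1,0,0,1]],
  ],
)

```text
time_s: 32.7
eef_pos: [0.4969, 0.0022, 0.2232]
eef_rot: [0.0, 0.742, 0.67, 0.0]
wrist_force: [0.4, 0.1, -0.2]
opening: 0.08
grasp_force: 59.3
```

Emit:
servo_tool(
  motion=[
    [[4.4,-1.6,0,-2.7,1],[8.8,-3.2,0,-5.4,1],[13.2,-4.8,0,-8.1,1],[17.6,-6.4,0,-10.8,1],[21.9,-8,0,-13.6,1]],
  ],
)

```text
time_s: 33.2
eef_pos: [0.4393, 0.2283, 0.2234]
eef_rot: [0.0, 0.656, 0.754, 0.001]
wrist_force: [0.7, -0.6, -0.6]
opening: 0.076
grasp_force: 59.3
```

Emit:
servo_tool(
  motion=[
    [[0,0,0,0,1],[0,0,2,0,1],[0,0,6,0,1],[0,0,10,0,1],[0,0,12,0,1]],
  ],
)

```text
time_s: 33.7
eef_pos: [0.4384, 0.2254, 0.0998]
eef_rot: [-0.001, 0.657, 0.753, -0.002]
wrist_force: [-0.4, -0.4, -0.9]
opening: 0.076
grasp_force: 59.3
```

```bash
python3 -c "
from h import *
u,v=cad(.018,.088);plan((u,v,.043,CH))"
```

```text
now 33.7 [0.4384 0.2254 0.0998] 97.78 open 0.076 gf 59.3
[0.07, 0.26, 5.68, -0.02]
```

Emit:
servo_tool(
  motion=[
    [[0.1,0.1,3,0,1],[0.1,0.1,5,0,1],[0.1,0.1,5.7,0,1],[0.1,0.1,5.7,0,1],[0.1,0.1,5.7,0,0.65]],
  ],
)

```text
time_s: 34.2
eef_pos: [0.442, 0.2276, 0.0465]
eef_rot: [0.001, 0.657, 0.754, 0.001]
wrist_force: [0.3, -0.0, 0.7]
opening: 0.174
grasp_force: 0.0
```

Emit:
servo_tool(
  motion=[
    [[0,0,0,0,0.65],[0,0,-2,0,0.65],[0,0,-6,0,0.65],[0,0,-10,0,0.5],[0,0,-14,0,0.3]],
  ],
)

```text
time_s: 34.7
eef_pos: [0.4411, 0.2277, 0.188]
eef_rot: [0.001, 0.657, 0.754, 0.001]
wrist_force: [0.3, 0.6, -0.4]
opening: 0.347
grasp_force: 0.0
```

Emit:
servo_tool(
  motion=[
    [[0,0,-5,0,0.3],[0,0,-10,0,0.3],[0,0,-10,0,0.3],[0,0,-10,0,0.3],[0,0,-10,0,0.3]],
  ],
)

```text
time_s: 35.2
eef_pos: [0.4403, 0.2275, 0.2847]
eef_rot: [-0.0, 0.657, 0.754, -0.0]
wrist_force: [0.1, -0.2, -1.2]
opening: 0.349
grasp_force: 0.0
```

```bash
python3 - <<'E'
from h import *
from bench import ctrl
import cv2
plan((.4355,.1368,.2,CH),(.4355,.1368,.13,CH))
c=ctrl.camera("top");np.savez("top1.npz",**c);b=c["pixels"]
cv2.imwrite("pics/h1.png",cv2.resize(b[175:345,185:365],None,fx=3.5,fy=3.5,interpolation=cv2.INTER_CUBIC)[:,:,::-1])
E
```

```text
now 35.2 [0.4403 0.2275 0.2847] 97.83 open 0.349 gf 0.0
[-8.92, -1.71, 8.47, 0.03]
[0.0, 0.0, 7.0, -0.0]
```

View pics/h1.png

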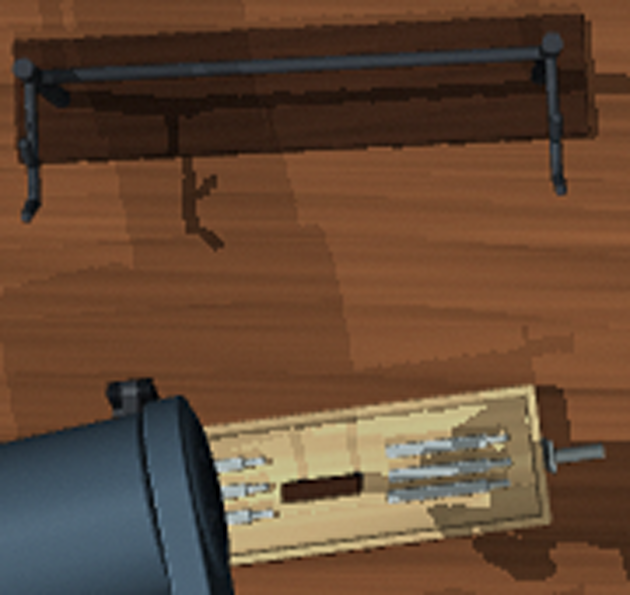

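All six punches lie in the caddy, three per bay at (245,490) and (450,465), and the caddy has not moved, with the bar at (322,487). Move to the bar.

Emit:
servo_tool(
  motion=[
    [[-4.5,-0.9,2,0,0.3],[-8.9,-1.7,4,0,0.3],[-8.9,-1.7,7,0,0.3],[-8.9,-1.7,8,0,0.3],[-8.9,-1.7,8,0,0.3]],
  ],
)

```text
time_s: 35.75
eef_pos: [0.4345, 0.1372, 0.203]
eef_rot: [-0.002, 0.657, 0.754, -0.002]
wrist_force: [-0.6, 1.1, 0.3]
opening: 0.349
grasp_force: 0.0
```

```bash
python3 -c "
from h import *
plan((.4358,.1366,.138,97.8))"
```

```text
now 35.75 [0.4345 0.1372 0.203 ] 97.81 open 0.349 gf 0.0
[-0.08, 0.12, 6.5, 0.01]
```

Emit:
servo_tool(
  motion=[
    [[0,0.1,2,0,0.3],[0,0.1,4,0,0.3],[0,0.1,6,0,0.3],[0,0.1,6.4,0,0.3],[0,0.1,6.4,0,0.5]],
  ],
)

```text
time_s: 36.25
eef_pos: [0.4372, 0.138, 0.1416]
eef_rot: [-0.0, 0.657, 0.754, -0.0]
wrist_force: [-0.1, -0.5, 0.8]
opening: 0.249
grasp_force: 0.0
```

Emit:
servo_tool(
  motion=[
    [[0,0,0,0,0.8],[0,0,0,0,1],[0,0,0,0,1],[0,0,0,0,1],[0,0,0,0,1]],
  ],
)

```text
time_s: 36.75
eef_pos: [0.4373, 0.1376, 0.142]
eef_rot: [-0.0, 0.657, 0.754, 0.0]
wrist_force: [-4.1, 2.9, 5.5]
opening: 0.151
grasp_force: 60.3
```

Emit:
servo_tool(
  motion=[
    [[0,0,-0.5,0,1],[0,0,-1,0,1],[0,0,-2,0,1],[0,0,-3,0,1],[0,0,-3,0,1]],
  ],
)

```text
time_s: 37.25
eef_pos: [0.4387, 0.1373, 0.1733]
eef_rot: [0.001, 0.657, 0.754, 0.001]
wrist_force: [1.0, 0.0, -7.7]
opening: 0.154
grasp_force: 58.8
```

```bash
python3 - <<'E'
from h import *
from bench import ctrl
plan((.6465,.1583,.235,93.9))
print(ctrl.get_obs()["wrist_force"],ctrl.get_obs()["torque"])
for n in("top","side"):
    c=ctrl.camera(n);np.savez(n+"2.npz",**c)
    W=cloud(c);m=(W[...,2]>.06)&(W[...,2]<.16)&(W[...,0]>.36)&(W[...,0]<.52)
    for lo,hi in((.28,.35),(-.075,-.01)):
        Q=W[m&(W[...,1]>lo)&(W[...,1]<hi)];print(n,len(Q),np.median(Q,0).round(4) if len(Q) else '')
E
```

```text
now 37.25 [0.4387 0.1373 0.1733] 97.82 open 0.154 gf 58.8
[-0.75, 20.88, -6.17, 3.92]
[ 0.99909833  0.04199931 -7.69429577] [ 0.0150905  -0.27896491  0.03751249]
top 241 [0.4161 0.2909 0.072 ]
top 175 [ 0.4589 -0.0178  0.1101]
side 294 [0.4118 0.2902 0.0841]
side 450 [ 0.4563 -0.0196  0.09  ]
```

Emit:
servo_tool(
  motion=[
    [[0,0,-1,0,1],[0,0,-2.5,0,1],[0,1,-4,0,1],[0,2.5,-5.5,0,1],[0,4.5,-6.5,0,1]],
  ],
)

```text
time_s: 37.85
eef_pos: [0.482, 0.1436, 0.2377]
eef_rot: [0.0, 0.657, 0.754, 0.0]
wrist_force: [1.0, 0.5, -7.7]
opening: 0.149
grasp_force: 59.1
```

Emit:
servo_tool(
  motion=[
    [[-0.1,2.5,0,0.4,1],[-0.2,5,0,0.8,1],[-0.3,7.5,0,1.2,1],[-0.4,10,0,1.6,1],[-0.5,12,0,2,1]],
  ],
)

```text
time_s: 38.35
eef_pos: [0.6024, 0.1548, 0.236]
eef_rot: [-0.0, 0.67, 0.742, -0.0]
wrist_force: [1.3, -0.6, -7.9]
opening: 0.153
grasp_force: 59.1
```

```bash
python3 - <<'E'
from h import *
plan((.6465,.1583,.237,93.9))
E
```

```text
now 38.35 [0.6024 0.1548 0.236 ] 95.8 open 0.153 gf 59.1
[-0.1, 4.42, -0.1, 1.9]
```

Emit:
servo_tool(
  motion=[
    [[0,1.5,-0.1,0.6,1],[-0.1,3,-0.1,1.3,1],[-0.1,4,-0.1,1.9,1],[-0.1,4.4,-0.1,1.9,1],[-0.1,4.4,-0.1,1.9,1]],
  ],
)

```text
time_s: 38.85
eef_pos: [0.6452, 0.1583, 0.237]
eef_rot: [-0.0, 0.682, 0.731, -0.0]
wrist_force: [-1.1, 0.1, -8.4]
opening: 0.157
grasp_force: 59.1
```

```bash
python3 - <<'E'
from h import *
from bench import ctrl
import cv2
plan((.6465,.1583,.237,93.9))
t=ctrl.camera("top");s=ctrl.camera("side");np.savez("top3.npz",**t);np.savez("side3.npz",**s)
i=cv2.resize(t["pixels"][170:260,180:370],None,fx=4,fy=4,interpolation=cv2.INTER_CUBIC)
cv2.imwrite("pics/i1.png",i[:,:,::-1])
j=cv2.resize(s["pixels"][110:310,240:440],None,fx=3,fy=3,interpolation=cv2.INTER_CUBIC)
cv2.imwrite("pics/j1.png",j[:,:,::-1])
E
```

```text
now 38.85 [0.6452 0.1583 0.237 ] 93.94 open 0.157 gf 59.1
[-0.01, 0.13, -0.0, 0.04]
```

View pics/i1.png

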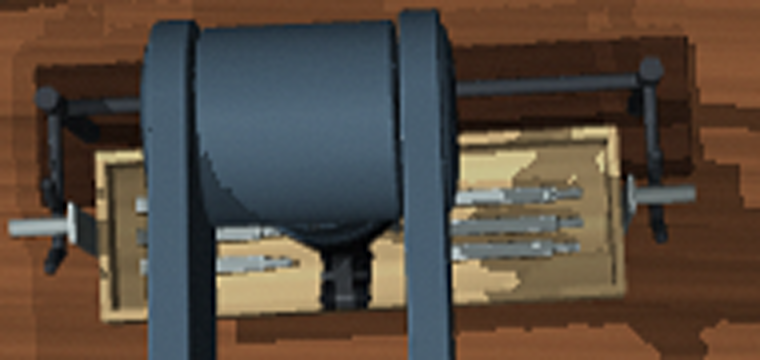

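View pics/j1.png

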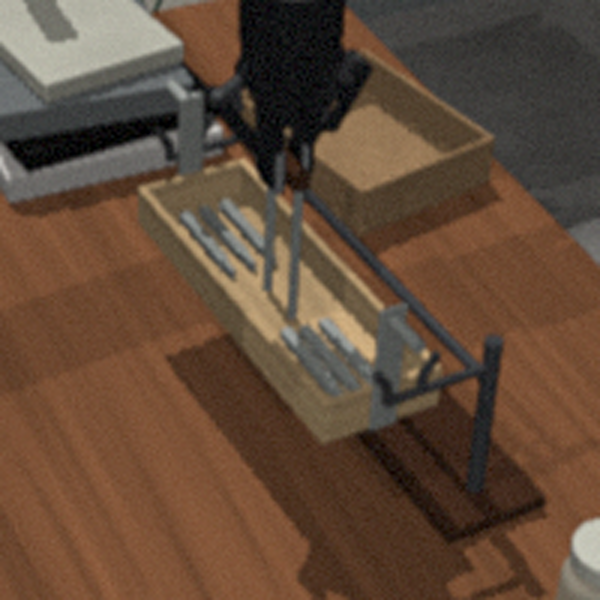

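Pins in the top crop (x4, offset 180,170) run (10,227)-(72,227) on the left and (632,194)-(694,194) on the right; both lie between the hook tips, which are at about (47,187)/(52,270) and (655,162)/(660,240). The side view shows the caddy level above the hooks.

```bash
python3 - <<'E'
from h import *
np.set_printoptions(precision=4,suppress=True)
c=dict(np.load("top3.npz"));f=lambda u,v:((u+.5)/4-.5+180,(v+.5)/4-.5+170)
L=[bp(c,*f(*p),.195) for p in((10,227),(72,227))];R=[bp(c,*f(*p),.195) for p in((694,194),(632,194))]
print("pins L tip/base",L,"R",R);d=L[0]-R[0];print("len",np.linalg.norm(d),"hd",np.degrees(np.arctan2(d[1],d[0])),"mid",(L[0]+R[0])/2)
for n,a,b in(("L",(47,187),(52,270)),("R",(655,162),(660,240))):
    print(n,bp(c,*f(*a),.168),bp(c,*f(*b),.168))
for n in("top3","side3"):
    W=cloud(dict(np.load(n+".npz")))
    for lab,lo,hi in(("L",.337,.36),("R",-.05,-.022)):
        m=(W[...,2]>.178)&(W[...,2]<.215)&(W[...,0]>.6)&(W[...,0]<.7)&(W[...,1]>lo)&(W[...,1]<hi);print(n,"pin",lab,m.sum(),np.median(W[m],0),W[m][:,2].max() if m.any() else '')
# hook midpoints from initial images: outer tip extents
for n in("top0","side0"):
    W=cloud(dict(np.load(n+".npz")))
    for lab,lo,hi in(("L",.32,.345),("R",-.028,-.005)):
        m=(W[...,2]>.155)&(W[...,2]<.175)&(W[...,0]>.59)&(W[...,0]<.695)&(W[...,1]>lo)&(W[...,1]<hi);Q=W[m]
        print(n,"hooktips",lab,m.sum(),np.percentile(Q[:,0],[2,98]),np.median(Q[:,1]))
E
```

```text
pins L tip/base [array([0.6316, 0.3507, 0.195 ]), array([0.6322, 0.316 , 0.195 ])] R [array([ 0.6571, -0.0346,  0.195 ]), array([0.6565, 0.0006, 0.195 ])]
len 0.38615434432457235 hd 93.78954832664562 mid [0.6443 0.1581 0.195 ]
L [0.6576 0.3359 0.168 ] [0.6098 0.3317 0.168 ]
R [ 0.6784 -0.0139  0.168 ] [ 0.6332 -0.0174  0.168 ]
top3 pin L 24 [0.6309 0.3441 0.1986] 0.20569509542652142
top3 pin R 30 [ 0.6567 -0.0284  0.1992] 0.2024426094524917
side3 pin L 14 [0.627  0.3444 0.1974] 0.20068937685154584
side3 pin R 31 [ 0.6548 -0.0321  0.1962] 0.20232729197520408
top0 hooktips L 40 [0.6081 0.6614] 0.3339459184209207
top0 hooktips R 43 [0.6326 0.686 ] -0.016081410601664747
side0 hooktips L 37 [0.6071 0.6596] 0.33200380039178407
side0 hooktips R 50 [0.6316 0.6836] -0.0180954771521189
```

Emit:
servo_tool(
  motion=[
    [[0,0.3,0,0,1],[0,0.3,0.5,0,1],[0,0.3,1.2,0,1],[0,0.3,1.9,0,1],[0,0.3,2.3,0,1]],
  ],
)

```text
time_s: 39.45
eef_pos: [0.6474, 0.1585, 0.2127]
eef_rot: [-0.001, 0.682, 0.731, -0.001]
wrist_force: [-0.8, -0.5, -8.2]
opening: 0.15
grasp_force: 59.0
```

Emit:
servo_tool(
  motion=[
    [[0,0,0.5,0,1],[0,0,1,0,1],[0,0,1.5,0,1],[0,0,1.9,0,1],[0,0,2,0,1]],
  ],
)

```text
time_s: 39.95
eef_pos: [0.6479, 0.1584, 0.1935]
eef_rot: [-0.0, 0.682, 0.731, -0.0]
wrist_force: [-0.3, -0.3, -7.6]
opening: 0.149
grasp_force: 59.0
```

Emit:
servo_tool(
  motion=[
    [[0,0,0.2,0,1],[0,0,0.3,0,1],[0,0,0.4,0,1],[0,0,0.4,0,1],[0,0,0.4,0,1]],
  ],
)

```text
time_s: 40.45
eef_pos: [0.6483, 0.1585, 0.1904]
eef_rot: [0.0, 0.682, 0.731, 0.0]
wrist_force: [0.3, -0.2, -7.4]
opening: 0.151
grasp_force: 59.1
```

```bash
python3 - <<'E'
from h import *
from bench import ctrl
plan((.6487,.1583,.187,93.9));o=ctrl.get_obs();print(o["wrist_force"],o["torque"])
for n in("top","side"):
    W=cloud(ctrl.camera(n))
    for lab,lo,hi in(("L",.341,.36),("R",-.05,-.026)):
        m=(W[...,2]>.12)&(W[...,2]<.2)&(W[...,0]>.61)&(W[...,0]<.69)&(W[...,1]>lo)&(W[...,1]<hi);print(n,"pin",lab,m.sum(),np.median(W[m],0).round(4))
E
```

```text
now 40.45 [0.6483 0.1585 0.1904] 93.92 open 0.151 gf 59.1
[-0.02, 0.04, 0.34, 0.02]
[ 0.29871368 -0.19648062 -7.44949916] [ 0.03078786 -0.00926192  0.00244163]
top pin L 24 [0.6345 0.3444 0.1519]
top pin R 16 [ 0.6598 -0.0304  0.1507]
side pin L 13 [0.6327 0.3443 0.1516]
side pin R 23 [ 0.6589 -0.0312  0.1503]
```

Pins are aligned between the hooks and about 3 mm above the seat. Lower gently until the hooks take the load.

Emit:
servo_tool(
  motion=[
    [[0,0,0.1,0,1],[0,0,0.2,0,1],[0,0,0.3,0,1],[0,0,0.3,0,1],[0,0,0.3,0,1]],
  ],
)

```text
time_s: 41.05
eef_pos: [0.6482, 0.1585, 0.1872]
eef_rot: [-0.0, 0.682, 0.731, -0.0]
wrist_force: [0.9, -0.1, -8.2]
opening: 0.151
grasp_force: 59.1
```

Emit:
servo_tool(
  motion=[
    [[0,0,0.05,0,1],[0,0,0.1,0,1],[0,0,0.1,0,1],[0,0,0.1,0,1]],
  ],
)

```text
time_s: 41.45
eef_pos: [0.6484, 0.1585, 0.1866]
eef_rot: [0.0, 0.682, 0.731, 0.0]
wrist_force: [-0.6, -0.5, -6.6]
opening: 0.154
grasp_force: 59.4
```

Not yet loaded, so a little further.

Emit:
servo_tool(
  motion=[
    [[0,0,0.05,0,1],[0,0,0.1,0,1],[0,0,0.1,0,1],[0,0,0.1,0,1]],
  ],
)

```text
time_s: 41.85
eef_pos: [0.6485, 0.1585, 0.1863]
eef_rot: [0.0, 0.682, 0.731, 0.0]
wrist_force: [-3.5, -0.5, 2.6]
opening: 0.155
grasp_force: 60.6
```

Emit:
servo_tool(
  motion=[
    [[0,0,0.05,0,1],[0,0,0.1,0,1],[0,0,0.1,0,1],[0,0,0.1,0,1]],
  ],
)

```text
time_s: 42.25
eef_pos: [0.6486, 0.1585, 0.1862]
eef_rot: [0.001, 0.682, 0.731, 0.0]
wrist_force: [-6.5, -0.9, 7.2]
opening: 0.15
grasp_force: 61.5
```

```bash
python3 - <<'E'
from h import *
from bench import ctrl
import cv2
plan();o=ctrl.get_obs();print(o["wrist_force"],o["torque"])
for n in("top","side"):
    c=ctrl.camera(n);W=cloud(c)
    for lab,lo,hi in(("L",.341,.36),("R",-.05,-.026)):
        m=(W[...,2]>.12)&(W[...,2]<.2)&(W[...,0]>.61)&(W[...,0]<.69)&(W[...,1]>lo)&(W[...,1]<hi);print(n,"pin",lab,m.sum(),np.median(W[m],0).round(4))
a,b=[cv2.resize(c["pixels"][y:y+60,x:x+60],(400,400),interpolation=cv2.INTER_CUBIC) for x,y in((285,140),(355,200))]
cv2.imwrite("pics/k1.png",np.hstack([a,b])[:,:,::-1])
E
```

```text
now 42.25 [0.6486 0.1585 0.1862] 93.93 open 0.15 gf 61.5
[-6.51791076 -0.89328584  7.17052315] [-1.42006211e-01  1.08971275e+00  1.57123294e-04]
top pin L 21 [0.635  0.3447 0.1477]
top pin R 19 [ 0.6604 -0.0307  0.1463]
side pin L 15 [0.6328 0.3447 0.1472]
side pin R 23 [ 0.6593 -0.0316  0.1456]
```

View pics/k1.png

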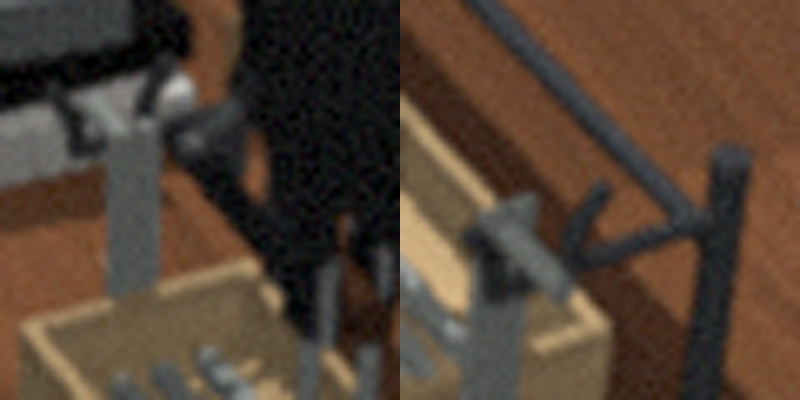

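Both pins are in their hooks, down together, and the torque about x is near zero, so both sides carry load. Ease the pressure, release, and rise.

Emit:
servo_tool(
  motion=[
    [[0,0,-0.1,0,1],[0,0,-0.15,0,1],[0,0,-0.15,0,1],[0,0,-0.15,0,1]],
  ],
)

```text
time_s: 42.75
eef_pos: [0.6485, 0.1585, 0.1862]
eef_rot: [0.0, 0.682, 0.731, 0.0]
wrist_force: [-2.8, -0.5, 4.8]
opening: 0.15
grasp_force: 60.8
```

Emit:
servo_tool(
  motion=[
    [[0,0,0,0,0.8],[0,0,0,0,0.7],[0,0,0,0,0.6],[0,0,0,0,0.5],[0,0,0,0,0.4]],
  ],
)

```text
time_s: 43.25
eef_pos: [0.6483, 0.1585, 0.1854]
eef_rot: [-0.0, 0.682, 0.731, 0.0]
wrist_force: [-0.1, -0.8, 0.5]
opening: 0.3
grasp_force: 0.0
```

Emit:
servo_tool(
  motion=[
    [[0,0,0,0,0.3],[0,0,0,0,0.2],[0,0,-0.5,0,0.2],[0,0,-1.5,0,0.2],[0,0,-2.5,0,0.2]],
  ],
)

```text
time_s: 43.75
eef_pos: [0.6484, 0.1585, 0.2119]
eef_rot: [0.0, 0.682, 0.731, 0.0]
wrist_force: [-0.1, 0.1, 0.6]
opening: 0.404
grasp_force: 0.0
```

Emit:
servo_tool(
  motion=[
    [[0,0,-2,0,0.2],[0,0,-4,0,0.2],[0,-2,-7,0,0.2],[0,-6,-10,0,0.2],[0,-10,-12,0,0.2]],
  ],
)

```text
time_s: 44.25
eef_pos: [0.5483, 0.1515, 0.3342]
eef_rot: [0.001, 0.683, 0.731, 0.001]
wrist_force: [-0.1, -0.2, 0.8]
opening: 0.4
grasp_force: 0.0
```

Emit:
servo_tool(
  motion=[
    [[0,-4,0,0,0.2],[0,-8,0,0,0.2],[0,-12,0,0,0.2],[0,-12,0,0,0.2],[0,-12,0,0,0.2]],
  ],
)

```text
time_s: 44.75
eef_pos: [0.4287, 0.1435, 0.3325]
eef_rot: [0.001, 0.682, 0.731, 0.001]
wrist_force: [-0.6, -0.3, 0.6]
opening: 0.394
grasp_force: 0.0
```

```bash
python3 - <<'E'
from h import *
from bench import ctrl
import cv2
plan()
cs={n:ctrl.camera(n) for n in("top","side")}
for n,c in cs.items():
    W=cloud(c)
    for lab,lo,hi in(("L",.341,.36),("R",-.05,-.026)):
        m=(W[...,2]>.12)&(W[...,2]<.2)&(W[...,0]>.61)&(W[...,0]<.69)&(W[...,1]>lo)&(W[...,1]<hi);print(n,"pin",lab,m.sum(),np.median(W[m],0).round(4))
a=cv2.resize(cs["side"]["pixels"][100:480,180:480],(474,600));b=cv2.resize(cs["top"]["pixels"][150:360,130:510],(326,180))
w=np.zeros((600,800,3),np.uint8);w[:,:474]=a;w[:180,474:]=b
cv2.imwrite("pics/l1.png",w[:,:,::-1])
E
```

```text
now 44.75 [0.4287 0.1435 0.3325] 93.94 open 0.394 gf 0.0
top pin L 20 [0.6348 0.3447 0.1467]
top pin R 18 [ 0.6606 -0.029   0.1474]
side pin L 17 [0.633  0.3466 0.1472]
side pin R 24 [ 0.6594 -0.0327  0.1469]
```

View pics/l1.png

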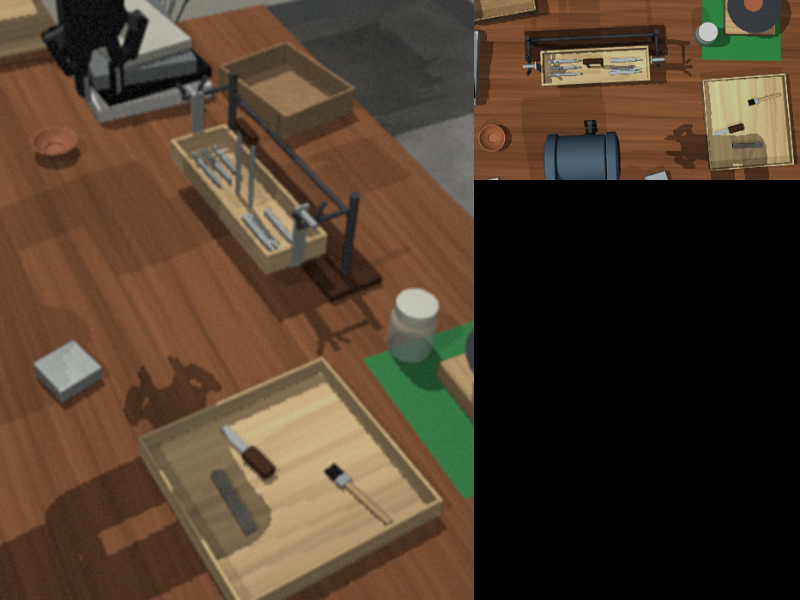

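The caddy hangs in both hooks at (245,200) with the punches in both bays. The stone, brush and scraper are in the crate, and the dish and jar have not moved. Let it settle, then hand in.

Emit:
servo_tool(
  motion=[
    [[0,0,0,0,0.2],[0,0,0,0,0.2],[0,0,0,0,0.2],[0,0,0,0,0.2],[0,0,0,0,0.2]],
  ],
)

```text
time_s: 45.35
eef_pos: [0.4288, 0.1434, 0.3306]
eef_rot: [-0.0, 0.682, 0.731, -0.0]
wrist_force: [-0.6, 0.3, 1.5]
opening: 0.397
grasp_force: 0.0
```

Emit:
servo_tool(
  motion=[
    [[0,0,0,0,0.2],[0,0,0,0,0.2],[0,0,0,0,0.2],[0,0,0,0,0.2],[0,0,0,0,0.2]],
  ],
)

```text
time_s: 45.85
eef_pos: [0.4287, 0.1434, 0.3308]
eef_rot: [0.0, 0.682, 0.731, 0.0]
wrist_force: [-0.5, 0.5, -0.5]
opening: 0.399
grasp_force: 0.0
```

Emit:
servo_tool(
  motion=[
    [[0,0,0,0,0.2],[0,0,0,0,0.2],[0,0,0,0,0.2],[0,0,0,0,0.2],[0,0,0,0,0.2]],
  ],
)

```text
time_s: 46.35
eef_pos: [0.4287, 0.1434, 0.3308]
eef_rot: [-0.0, 0.682, 0.731, -0.0]
wrist_force: [-0.1, 0.1, -0.7]
opening: 0.402
grasp_force: 0.0
```

```bash
python3 -c "
from bench import ctrl
print(ctrl.hand_in())"
```

```text
the job is handed in; nothing more can be done
None
```

The job is handed in at about 46 s (no verdict was returned): all six punches are in the caddy, which hangs with both pins seated in the rack hooks; the stone is in the crate with the brush and scraper, and the dish and jar were not touched.

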